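# Lock the collar and hold the bracket against the sprung stop

## Robot

A 7-joint arm with a two-finger parallel gripper is mounted at the origin on a cart in front of the work surface, level with it; the furniture and walls round the work are solid. World frame = base frame: x ahead of the robot, y to its left, z up, the work surface at z = 0. Lengths are in m, angles in rad, forces in N, time in s.
With the tool pointing down it reaches from about 0.4 to 0.85 m from the base axis. Payload 10.4 kg.
Tool frame: the origin (TCP) lies at the very end of the fingers, on their centre line; the grasp point (between the pads) lies 19 mm behind it (manip.grip_depth is the distance from the TCP to the grasp point, in m); z points along the fingers, y is the direction in which the jaws open and shut (so a half turn about z gives the same grasp; the last joint's range is limited). The gripper opens to 85 mm and grips with 20 to 120 N. Pads are 22 mm wide; open, the fingers measure 114 mm over their backs; the gripper's body (76 mm by 85 mm) begins 54 mm behind the grasp point. The pads swing forward as they close: fully open they stand 13 mm farther back than shut.
Start: joints at [1.082, 0.332, -0.065, 1.46, 0.022, 1.35, -0.088], TCP at [0.281, -0.558, 0.202] pointing down, gripper open.
Joint ranges: [-2.6, 2.6], [-0.5, 2.12], [-1.47, 1.34], [0.16, 2.42], [-1.27, 4.41], [0.06, 2.06], [-2.6, 2.6]. Speed limits (rad/s): [2.22, 2.22, 2.79, 2.79, 3.14, 3.14, 3.14].

## Interface

Orientations are given as a unit quaternion [x, y, z, w].
In Python, from workcell import manip gives the robot as it stands.
- The arm moves only by the tool step_arm, never from a script. Its argument "motion" is a list of rows, each a list of 6 numbers: the shift along the tool's x, y, z in mm, then the turn, a rotation vector about the tool's x, y, z in degrees. A call has 1 to 20 rows; each row shifts and turns the pose as measured when the row begins, along the tool's axes as they then stand; what a row does not reach is not made up. A row lasts 1/8 s, in which the tool goes at most 62.5 mm and 10.7 degrees, less where a joint would pass 70% of its speed; a pose out of reach is approached as far as the arm can. A call with a gripper value outside its range is refused whole. "jaw" is the finger opening in mm, from 0 to 85.4, set as the call begins (left out, the last holds). The fingers move at their own pace and stop on an object; "force" is the grip in N (left out, the last holds). Time passes only in rows, so rows that do not move let the fingers close. It gives the time, the measured TCP pose, the force and the opening at its end, in the units of the state.
- manip.get_obs(): the state, without advancing time (a new reading comes with each control period).
- manip.camera(name): name is "scene" or "top" or "wrist"; returns the picture (400x640x3 uint8, blue, green, red); there is no depth.
- manip.camera_info(name): a dict with "camera_matrix" (3x3 intrinsics, pixels), "R" (3x3) and "t" (3): a world point X has camera coordinates R X + t. Camera axes: x right, y down, z forward; pixel columns grow to the right and rows downward; lengths in m; the calibration is good to about 2 mm. A picture is of the moment at which its call begins: read the wrist's pose just before it. camera_info takes no time and is no camera call; for the wrist camera it gives the pose at the moment of the call.
- manip.hand_in(): hands the job in, once; it reports no verdict.
The state is a dict: "clock": time; "joint_pos": joint angles; "joint_velocities": joint speeds; "tau": joint torques, N m; "position": TCP position; "ee_rot": TCP orientation; "ft_force": force on the tool from outside, world axes, zero at the start; "torque": the same for the moment, N m; "grip_width": opening from 0.0 (shut) to 1.0 (fully open).
Only numpy, scipy, OpenCV 4.12 (cv2) and the standard library are available. Lean on these libraries where they do the work, as an engineer would, in place of code of your own. Each camera call takes 0.05 s, during which the arm holds its last target.

## Task

On the aluminium jig plate, first swing the lever of the lock collar clockwise (seen from above) until its white line points at the red mark on the plate, and leave it there. Then bring the blue angle bracket, foot flat on the plate and toe first, squarely and centrally against the sprung stop and press the stop with a steady force of about 8 newtons, so that the black pointer stands in the green band and never runs to the end of the red one. Finish while still holding it pressed like that, as a third hand for the colleague who will screw it down, and do not disturb the other things on the bench.

Things in the scene. Friction and masses are not known exactly. Their poses are not given: they have to be found in the camera images.
- jig: Fixed aluminium plate 260 (x) x 360 (y) x 12 mm thick on the worktop, slightly turned. Origin: centre of underside (top at z = 12 mm). +x points from the robot to the sprung stop, +y left. Collar axis at x 45, y -105 mm; grey stop housing at x 99 to 125 mm, y 0, 76 mm wide, 30 mm above the plate. Loose bung and green marker on its left part (y over 100 mm).
- stop: Steel pad 60 mm wide, 26 high, 8 thick, 2 mm above the plate. Origin: centre of its front face (looks to jig -x); at rest at jig x 70, y 0, z 27 mm. Slides along jig +x on a spring of 1.0 N per mm, no preload (8 N = 8 mm), hard end at 18 mm. Its black pointer shows the travel on the housing's scale: white 0 to 4, green 4 to 12, red 12 to 16 mm.
- collar (a joint): Angle of the lock collar about its vertical axis, rad, growing clockwise seen from above. At 0 the lever points 60 degrees clockwise from jig +x. Starts at 0 to 0.45; locked (white line of the lever at the red mark on the plate) at 1.30; it can overrun to 1.80. Friction 0.06 N m; stays where it is left.
- collar_axis (a point): Point on the collar's vertical axis, 46 mm above the worktop (its steel core ends 45 mm up). The collar is a dark ring 54 mm across, top 32 mm above the worktop, with a flat lever 14 mm wide reaching 67 mm from the axis, its top 30 mm above the worktop.
- collar_pin (a point): Upright red round grip pin on the collar's lever, 13 mm in diameter, 57 mm from the collar's axis, from 30 to 63 mm above the worktop; the point is on its centre line 48 mm above the worktop. Can be pinched from above and led round the axis, or pushed.
- bracket_web (a point): Mid-web of the loose blue aluminium bracket (0.16 to 0.28 kg; its weight rubs with 1 to 2 N). Web 16 mm thick (x), 50 wide (y), top 62 mm above the underside, at the rear of a foot 80 (x) x 50 x 12 mm with two slots. Point: 37 mm above the underside; the toe (foot's front edge) is 72 mm ahead along its +x. z up. Starts flat within 0.35 rad of jig x. Toe just on the resting stop: jig x -2, y 0, z 49 mm.
- bracket: The same bracket; origin at the middle of the foot's underside, same axes (x from web to toe, z up).
Not all that is in view belongs to the job. There is more than one size of the bracket; the job needs the middle-sized.

How it is judged:
By the outcome, as a careful person would: the job done as asked, in the order asked, and still so for the second after the job is handed in, while the arm keeps its last pose, push and grip.
It also fails if it takes over 51 s, if anything falls off the work surface, if the arm or the gripper's body presses on something with over 40 N, if the wrist force passes 120 N, or if a joint passes its speed limit or range.

## Working session

There is one attempt and no reset: what is moved stays moved. The work goes in short steps, Python scripts to look and compute and a tool call to move; the robot and the scene stay as the last step left them, time stands still between calls to the robot, and variables do not carry over. Pictures are saved under pics/ and viewed, and the job is handed in when it is done.

Besides the shell and the picture viewer there is one more tool, called after "Call:" in YAML: its name, and indented under it one key for each argument. step_arm: Moves the arm, as the interface text tells. Its arguments: {"type":"object","properties":{"motion":{"type":"array"},"jaw":{"type":"number"},"force":{"type":"number"}},"required":["motion"]}

```bash
mkdir -p pics; ls; python3 - <<'E'
from workcell import manip
import cv2,numpy as np
np.set_printoptions(precision=4,suppress=True)
print(manip.get_obs())
for n in ["scene","top","wrist"]:
    im=manip.camera(n); cv2.imwrite(f"pics/{n}0.png",im)
    print(n,manip.camera_info(n))
print(manip.grip_depth)
E
```

```text
pics
{'clock': 0.0, 'joint_pos': array([ 1.0824,  0.3329, -0.0647,  1.4609,  0.0216,  1.3499, -0.0885]), 'joint_velocities': array([ 0.0008,  0.0007, -0.0005,  0.0013,  0.0009, -0.0009,  0.0019]), 'tau': array([ -0.0003, -62.5452,   0.0487, -39.1603,   0.0161,   0.0101,
        -0.    ]), 'position': array([ 0.2805, -0.558 ,  0.2011]), 'ee_rot': array([ 0.973 ,  0.2308, -0.0002, -0.0007]), 'ft_force': array([-0.1679, -0.6837, -0.3875]), 'torque': array([-0.0032,  0.0053, -0.0246]), 'grip_width': 1.0004346545962828}
scene {'camera_matrix': array([[361.895 ,   0.    , 318.3694],
       [  0.    , 361.895 , 197.9568],
       [  0.    ,   0.    ,   1.    ]]), 'R': array([[-0.6857, -0.7278, -0.0078],
       [-0.5574,  0.5321, -0.6373],
       [ 0.468 , -0.4327, -0.7705]]), 't': array([0.4111, 0.3009, 0.6877])}
top {'camera_matrix': array([[384.3256,   0.    , 323.2064],
       [  0.    , 384.3256, 202.7195],
       [  0.    ,   0.    ,   1.    ]]), 'R': array([[-0.0029, -1.    , -0.0022],
       [-0.996 ,  0.0031, -0.0891],
       [ 0.0891,  0.0019, -0.996 ]]), 't': array([0.0905, 0.5087, 0.8665])}
wrist {'camera_matrix': array([[293.8639,   0.    , 319.4618],
       [  0.    , 293.8639, 195.8498],
       [  0.    ,   0.    ,   1.    ]]), 'R': array([[ 0.4492, -0.8934, -0.0007],
       [-0.8506, -0.4279,  0.3056],
       [-0.2733, -0.1367, -0.9522]]), 't': array([-0.6247, -0.04  ,  0.3794])}
0.0187
```

View pics/top0.png

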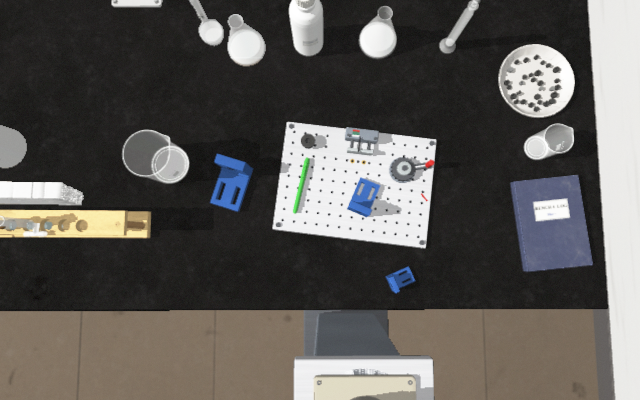

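View pics/scene0.png

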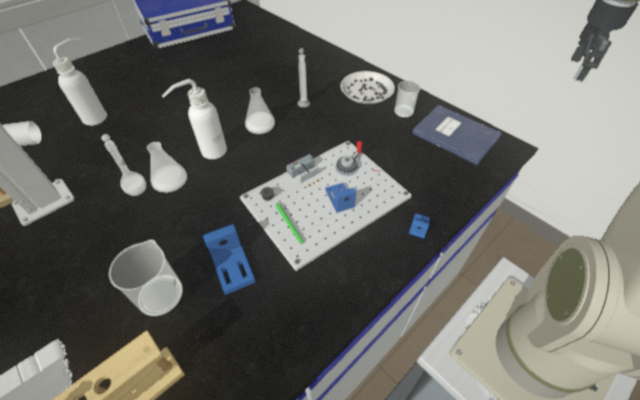

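View pics/wrist0.png

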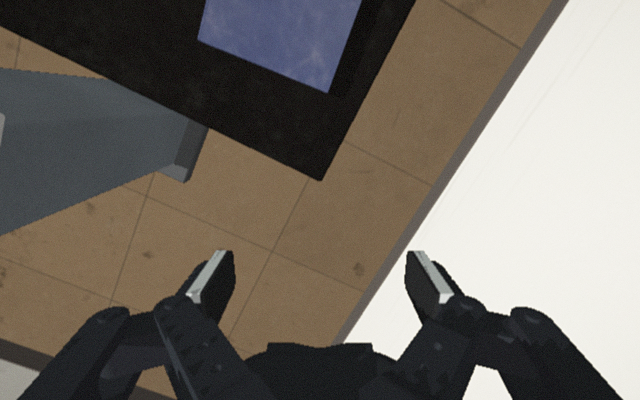

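The top view shows the plate at about (275–437, 122–248). The middle bracket is on it near (365,197), the collar near (405,168), the red pin at (430,163) and the stop at (362,140). Next I'll enlarge it.

```bash
python3 - <<'E'
import cv2
im=cv2.imread("pics/top0.png")
cv2.imwrite("pics/top0z.png",cv2.resize(im[112:262,265:445],None,fx=4.4,fy=4,interpolation=cv2.INTER_CUBIC)[:600,:800])
im=cv2.imread("pics/scene0.png")
cv2.imwrite("pics/scene0z.png",cv2.resize(im[130:275,230:425],None,fx=4,fy=4,interpolation=cv2.INTER_CUBIC))
E
```

```text
(no output)
```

View pics/top0z.png

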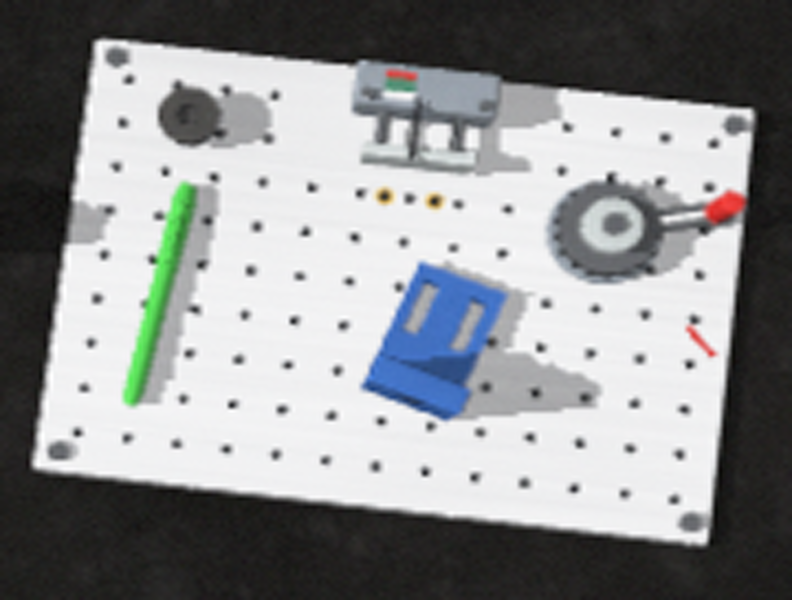

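View pics/scene0z.png

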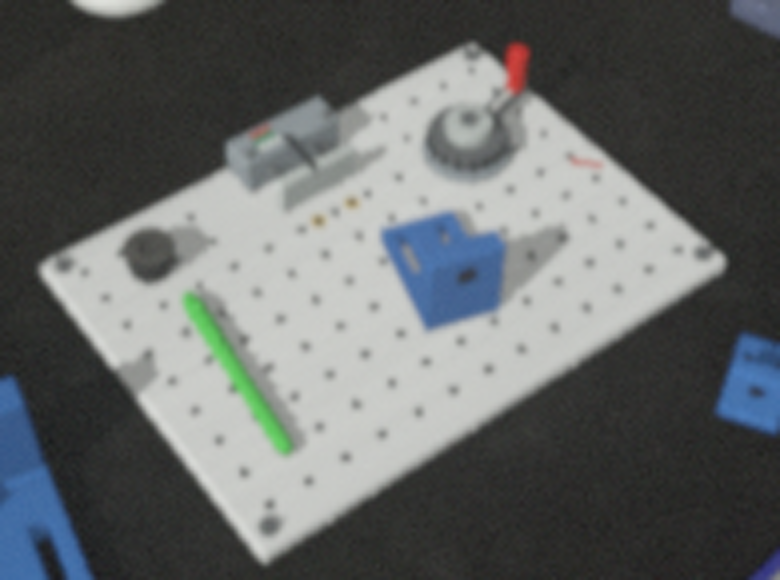

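```bash
cat > h.py <<'E'
import numpy as np, cv2
from scipy.optimize import least_squares
from scipy.spatial.transform import Rotation as Rn
np.set_printoptions(precision=4,suppress=True)
TOP=dict(K=np.array([[384.3256,0,323.2064],[0,384.3256,202.7195],[0,0,1]]),R=np.array([[-0.0029,-1,-0.0022],[-0.996,0.0031,-0.0891],[0.0891,0.0019,-0.996]]),t=np.array([0.0905,0.5087,0.8665]))
def info(n):
    from workcell import manip
    i=manip.camera_info(n); return dict(K=i["camera_matrix"],R=i["R"],t=i["t"])
def proj(c,X):
    p=(c["R"]@np.atleast_2d(X).T).T+c["t"]; p=p@c["K"].T; return p[:,:2]/p[:,2:]
def unproj(c,uv,z):
    d=np.linalg.inv(c["K"])@np.array([uv[0],uv[1],1]); d=c["R"].T@d; o=-c["R"].T@c["t"]
    return o+d*(z-o[2])/d[2]
def fit2d(c,pts,uv,z0):
    # pts in body frame (x,y,z), pose x,y,yaw at height z0
    pts=np.array(pts,float); uv=np.array(uv,float)
    def f(q):
        co,s=np.cos(q[2]),np.sin(q[2])
        X=np.c_[q[0]+co*pts[:,0]-s*pts[:,1],q[1]+s*pts[:,0]+co*pts[:,1],pts[:,2]+z0]
        return (proj(c,X)-uv).ravel()
    g=unproj(c,uv.mean(0),z0+pts[:,2].mean())
    best=min((least_squares(f,[g[0],g[1],y]) for y in (-.5,0,.5)),key=lambda r:r.cost)
    return best.x,np.abs(best.fun).max(),best.fun.reshape(-1,2)
def T2(q,p):
    co,s=np.cos(q[2]),np.sin(q[2]); return np.array([q[0]+co*p[0]-s*p[1],q[1]+s*p[0]+co*p[1]])
def inv2(q,p):
    co,s=np.cos(q[2]),np.sin(q[2]); d=np.array(p[:2])-q[:2]; return np.array([co*d[0]+s*d[1],-s*d[0]+co*d[1]])
def quatz(yaw): pass
E
python3 - <<'E'
from h import *
def Z(x,y): return ((x+.5)/4.4-.5+265,(y+.5)/4-.5+112)
q,e,r=fit2d(TOP,[(.13,.18,.012),(.13,-.18,.012),(-.13,-.18,.012),(-.13,.18,.012)],[Z(95,38),Z(756,107),Z(710,546),Z(33,468)],0)
print("jig",q,e);print(r)
core=unproj(TOP,Z(617,222),.045);print("core",core,"exp",T2(q,(.045,-.105)))
pt=unproj(TOP,Z(739,203),.063);print("pin top",pt, "jig",inv2(q,pt)*1e3)
a=inv2(q,pt)-np.array([.045,-.105]);print(np.hypot(*a),"collar ang",-np.arctan2(a[1],a[0])-np.pi/3)
m=unproj(TOP,Z(700,340),.012);b=inv2(q,m)-np.array([.045,-.105]);print("mark",b,-np.arctan2(b[1],b[0])-np.pi/3)
f,e,r=fit2d(TOP,[(.04,.025,.012),(.04,-.025,.012),(-.04,.025,.062),(-.024,.025,.062),(-.024,-.025,.062)],[Z(423,262),Z(510,292),Z(363,388),Z(388,354),Z(471,384)],.012)
print("br",f,e,"rel",inv2(q,f),f[2]-q[2]);print(r)
E
```

```text
jig [ 0.5555  0.0139 -0.1237] 0.4634983014636873
[[ 0.1227 -0.3411]
 [ 0.1108  0.1454]
 [-0.0414 -0.2791]
 [-0.1867  0.4635]]
core [ 0.5877 -0.0969  0.045 ] exp [ 0.5872 -0.0958]
pin top [ 0.5949 -0.1551  0.063 ] jig [  59.9557 -162.8458]
0.059747836258258996 collar ang 0.27059482424767944
mark [-0.0569 -0.0583] 1.296911862177786
br [ 0.5223 -0.0048 -0.3923] 1.6166873466803509 rel [-0.0307 -0.0226] -0.2686282809079962
[[-0.6508 -0.1882]
 [-0.408   0.4068]
 [ 1.4709 -1.6167]
 [-1.4654  0.1167]
 [ 0.9844  1.294 ]]
```

```bash
cat >> h.py <<'E'
def plan(target,alpha,n,obs=None):
    """rows from the present pose to target xyz (m), tool down with tool x at world angle alpha (deg)"""
    if obs is None:
        from workcell import manip
        obs=manip.get_obs()
    p=np.array(obs["position"]); R0=Rn.from_quat(obs["ee_rot"])
    a=np.radians(alpha); Rt=Rn.from_matrix(np.array([[np.cos(a),np.sin(a),0],[np.sin(a),-np.cos(a),0],[0,0,-1]]))
    w=(R0.inv()*Rt).as_rotvec()
    rows=[]; d=(np.array(target)-p)/n
    for k in range(n):
        R=R0*Rn.from_rotvec(w*k/n)
        rows.append(np.r_[R.inv().apply(d)*1e3,np.degrees(w)/n])
    for r in rows: print([round(float(v),1) for v in r],end=",")
    print()
E
python3 - <<'E'
from h import *
plan([.5949,-.1528,.14],97.4,10)
E
```

```text
[46.3, -22.1, 6.2, -0.0, -0.0, -7.1],[48.7, -16.2, 6.1, -0.0, -0.0, -7.1],[50.3, -10.1, 6.1, -0.0, -0.0, -7.1],[51.1, -3.8, 6.1, -0.0, -0.0, -7.1],[51.2, 2.5, 6.1, -0.0, -0.0, -7.1],[50.5, 8.8, 6.1, -0.0, -0.0, -7.1],[49.1, 14.9, 6.1, -0.0, -0.0, -7.1],[46.9, 20.8, 6.1, -0.0, -0.0, -7.1],[43.9, 26.5, 6.1, -0.0, -0.0, -7.1],[40.4, 31.7, 6.1, -0.0, -0.0, -7.1],
```

Call:
step_arm:
  motion:
    - [46,-22,6,0,0,-7]
    - [48.5,-16,6,0,0,-7]
    - [50,-10,6,0,0,-7]
    - [51,-4,6,0,0,-7]
    - [51,2.5,6,0,0,-7]
    - [50.5,9,6,0,0,-7]
    - [49,15,6,0,0,-7]
    - [47,21,6,0,0,-7]
    - [44,26.5,6,0,0,-7]
    - [40,32,6,0,0,-7]
    - [0,0,0,0,0,0]
  jaw: 50
  force: 25

```text
clock: 1.52
position: [0.5978, -0.138, 0.1361]
ee_rot: [0.65, 0.76, -0.0, -0.003]
ft_force: [-0.3, -0.2, 0.4]
grip_width: 0.585
```

```bash
python3 - <<'E'
from h import *
from workcell import manip
c=info("wrist"); np.savez("c1.npz",**c)
im=manip.camera("wrist"); cv2.imwrite("pics/w1.png",im)
o=manip.get_obs(); print(o["clock"],o["position"],o["joint_pos"],o["ft_force"])
plan([.5949,-.1528,.08],97.4,6)
for X in [(.5872,-.0958,.045),(.5949,-.1528,.063)]: print(proj(c,X))
E
```

```text
1.575 [ 0.5969 -0.1408  0.1362] [ 0.5486  0.398  -0.4986  1.5528  0.1958  1.2457  0.1692] [-0.5807 -0.7485 -0.3131]
[-1.9, -0.6, 9.4, -0.0, -0.0, 0.2],[-1.9, -0.6, 9.4, -0.0, -0.0, 0.2],[-1.9, -0.6, 9.4, -0.0, -0.0, 0.2],[-1.9, -0.6, 9.4, -0.0, -0.0, 0.2],[-1.9, -0.6, 9.4, -0.0, -0.0, 0.2],[-1.9, -0.6, 9.4, -0.0, -0.0, 0.2],
[[315.7144 142.9798]]
[[314.3158 210.7841]]
```

View pics/w1.png

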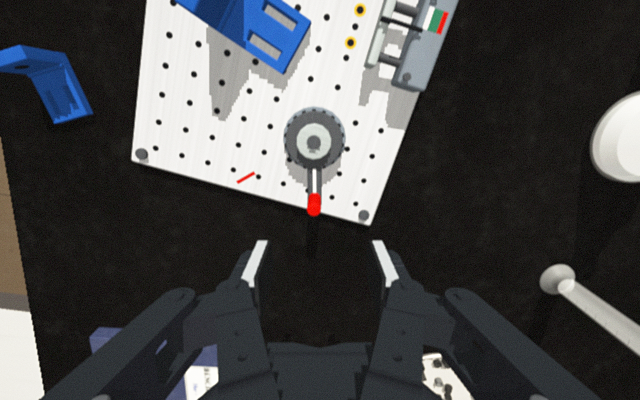

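The wrist view shows the core at (314,142) and the pin top at about (314,210), both within 2 px of the prediction. The white line lies along the lever and the red mark is at (246,177). I'll descend onto the pin.

Call:
step_arm:
  motion:
    - [-2,-1,12,0,0,0]
    - [-2,-1,14,0,0,0]
    - [-2,0,14,0,0,0]
    - [-2,0,14,0,0,0]
    - [-2,0,14,0,0,0]
    - [-1,0,14,0,0,0]
    - [-1,0,10,0,0,0]
    - [0,0,4,0,0,0]
    - [0,0,0,0,0,0]

```text
clock: 2.7
position: [0.5934, -0.1585, 0.0321]
ee_rot: [0.655, 0.756, -0.002, -0.003]
ft_force: [0.7, 0.6, 0.6]
grip_width: 0.581
```

```bash
python3 - <<'E'
from h import *
from workcell import manip
c=info("wrist")
im=manip.camera("wrist"); cv2.imwrite("pics/w2.png",im)
o=manip.get_obs(); print(o["clock"],o["position"],o["ft_force"])
plan([.5949,-.1528,.037],97.4,1)
for X in [(.5872,-.0958,.045),(.5949,-.1528,.063)]: print(proj(c,X))
E
```

```text
2.75 [ 0.5936 -0.1586  0.0324] [-0.2143  0.1045 -0.3594]
[5.5, 2.1, -4.6, -0.4, -0.0, 0.8],
[[324.8838 131.2099]]
[[323.7257 244.6988]]
```

View pics/w2.png

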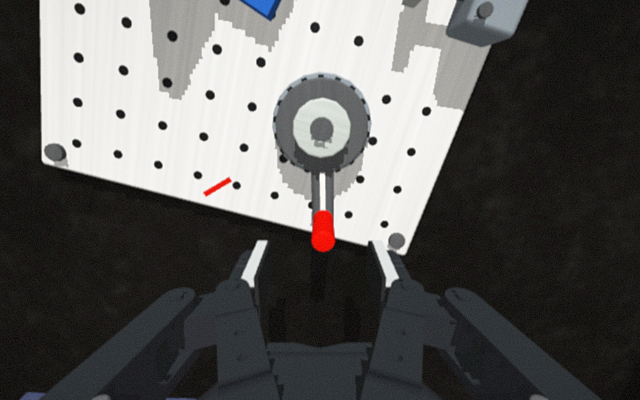

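The core is at (321.5,129) and the pin top is centred at about (323,240). The pin is between the fingers laterally and needs roughly 6 mm along tool x.

```bash
python3 - <<'E'
from h import *
c=info("wrist")
a=unproj(c,(321.5,129),.045);p=unproj(c,(323,240),.063);print(a,p,np.hypot(*(p-a)[:2]),np.degrees(np.arctan2(p[1]-a[1],p[0]-a[0])))
E
```

```text
[ 0.5854 -0.095   0.045 ] [ 0.5943 -0.1503  0.063 ] 0.05601898068554322 -80.89016513391721
```

Call:
step_arm:
  motion:
    - [4,1,-3,0,0,0.5]
    - [3,0.5,-2,0,0,0]
    - [0,0,0,0,0,0]

```text
clock: 3.12
position: [0.5951, -0.1506, 0.0392]
ee_rot: [0.658, 0.753, -0.002, -0.002]
ft_force: [-1.0, 0.4, -0.1]
grip_width: 0.584
```

Call:
step_arm:
  motion:
    - [0,0,0,0,0,0]
    - [0,0,0,0,0,0]
    - [0,0,0,0,0,0]
    - [0,0,0,0,0,0]
  jaw: 5
  force: 25

```text
clock: 3.62
position: [0.5951, -0.1509, 0.0393]
ee_rot: [0.658, 0.753, -0.002, -0.001]
ft_force: [0.5, -0.1, -0.5]
grip_width: 0.055
```

```bash
python3 - <<'E'
from h import *
from workcell import manip
c=info("wrist")
im=manip.camera("wrist"); cv2.imwrite("pics/w3.png",im)
o=manip.get_obs(); print(o["clock"],o["position"],o["ee_rot"],o["ft_force"],o["torque"],o["grip_width"]*85.4)
E
```

```text
3.675 [ 0.5951 -0.1509  0.0392] [ 0.6585  0.7526 -0.0019 -0.0014] [-0.3712  0.4261 -0.243 ] [-0.0104  0.0609  0.0192] 4.750123542550799
```

View pics/w3.png

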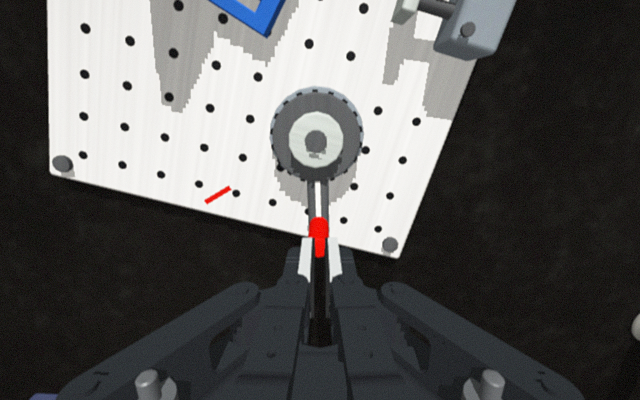

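```bash
python3 - <<'E'
from h import *
c=info("wrist")
from workcell import manip
o=manip.get_obs();R=Rn.from_quat(o["ee_rot"]);p=o["position"]
for l in [(0,0,0),(0,.0025,0),(0.011,0,0),(-.011,0,0),(0,0,-.019),(.011,.0025,0),(.011,.0025,-.038),(.011,-.0025,-.038)]: print(l,proj(c,p+R.apply(l)))
print("pin top",proj(c,(.5943,-.1503,.063)),proj(c,(.5943,-.1503,.03)))
print("cam in tool",R.inv().apply(-c["R"].T@c["t"]-p))
im=cv2.imread("pics/w3.png");cv2.imwrite("pics/w3z.png",cv2.resize(im[180:330,220:420],None,fx=4,fy=4,interpolation=cv2.INTER_CUBIC))
im=manip.camera("scene");cv2.imwrite("pics/s3z.png",cv2.resize(im[100:250,230:430],None,fx=4,fy=4,interpolation=cv2.INTER_CUBIC))
E
```

```text
(0, 0, 0) [[319.8419 230.0185]]
(0, 0.0025, 0) [[323.7634 230.0197]]
(0.011, 0, 0) [[319.8495 213.9118]]
(-0.011, 0, 0) [[319.8346 245.5579]]
(0, 0, -0.019) [[319.8612 243.7434]]
(0.011, 0.0025, 0) [[323.8425 213.9129]]
(0.011, 0.0025, -0.038) [[324.8663 241.404 ]]
(0.011, -0.0025, -0.038) [[314.925  241.4007]]
pin top [[318.3942 246.5352]] [[318.8346 223.2792]]
cam in tool [ 0.0779 -0.0001 -0.1717]
```

View pics/w3z.png

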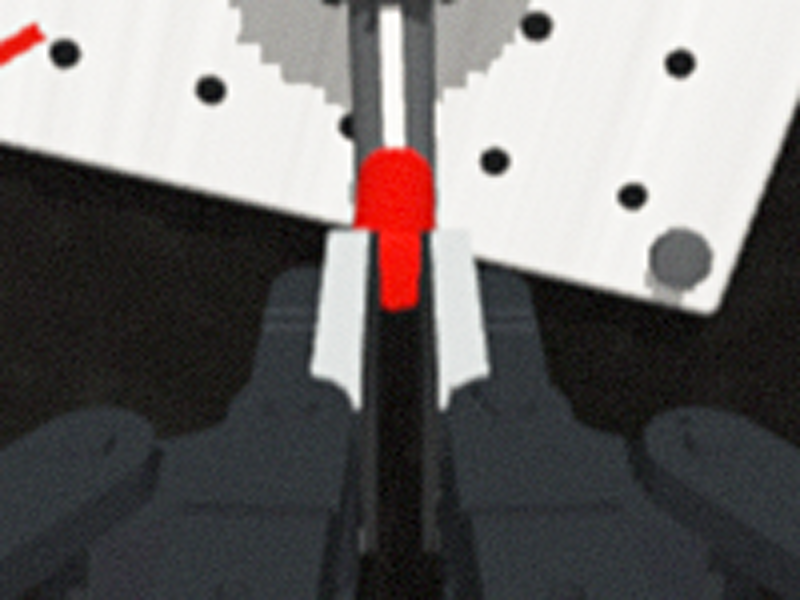

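View pics/s3z.png

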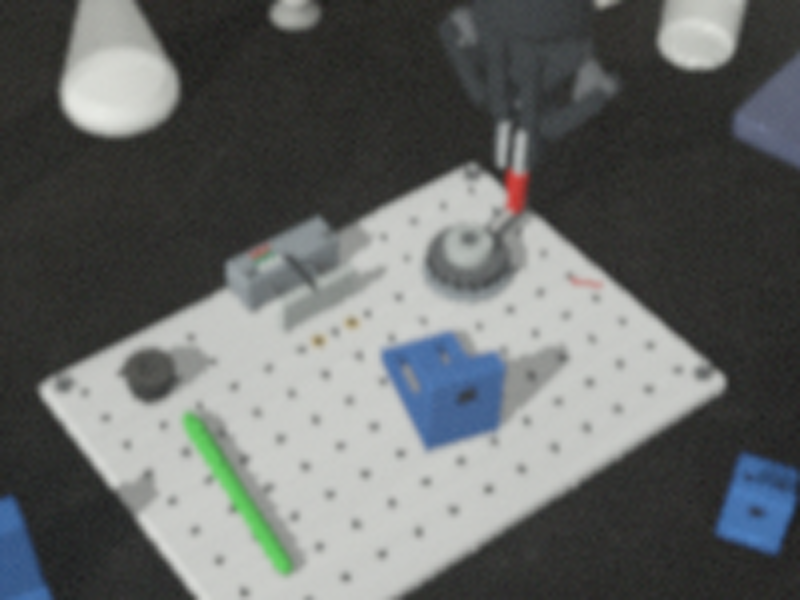

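```bash
python3 - <<'E'
from h import *
c=info("scene")
for z in (.03,.039,.055,.063,.071,.08): print(z,(proj(c,(.5951,-.1509,z))-[230,100])*4, (proj(c,(.5943,-.1503,z))-[230,100])*4)
from workcell import manip
print([x for x in dir(manip) if not x.startswith('_')])
im=manip.camera("top");cv2.imwrite("pics/t3z.png",cv2.resize(im[112:262,300:480],None,fx=4.4,fy=4,interpolation=cv2.INTER_CUBIC))
E
```

```text
0.03 [[515.1521 204.8574]] [[515.4146 205.8389]]
0.039 [[516.1698 195.2719]] [[516.4347 196.2541]]
0.055 [[518.0143 177.8992]] [[518.2837 178.8825]]
0.063 [[518.9539 169.0494]] [[519.2256 170.0331]]
0.071 [[519.9054 160.0879]] [[520.1794 161.072 ]]
0.08 [[520.9902 149.8701]] [[521.2669 150.8546]]
['MotionError', 'camera', 'camera_info', 'get_obs', 'grip_depth', 'hand_in']
```

View pics/t3z.png

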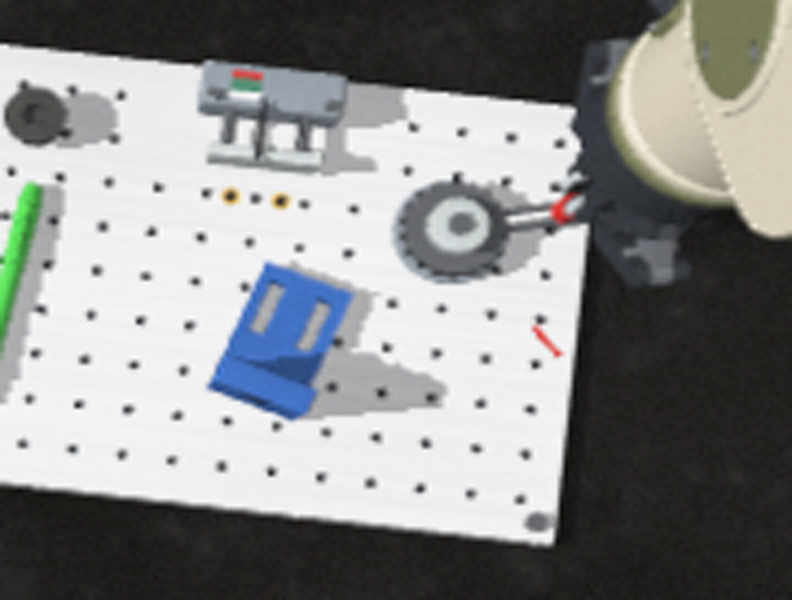

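```bash
python3 - <<'E'
from h import *
from workcell import manip
c=info("scene");w=info("wrist")
o=manip.get_obs();R=Rn.from_quat(o["ee_rot"]);p=o["position"];print(o["clock"])
for z in (0,-.01,-.02,-.025,-.03,-.035):
  print(z,[((proj(c,p+R.apply((.011,y,z)))-[230,100])*4).round(0) for y in (-.006,.006)],[((proj(w,p+R.apply((.011,y,z)))-[220,180])*4).round(0) for y in (-.0025,.0025,.008)])
im=manip.camera("scene");cv2.imwrite("pics/s4z.png",cv2.resize(im[120:160,335:395],None,fx=13,fy=13,interpolation=cv2.INTER_CUBIC))
E
```

```text
3.775
0 [array([[514., 207.]]), array([[500., 200.]])] [array([[383., 136.]]), array([[415., 136.]]), array([[450., 136.]])]
-0.01 [array([[515., 196.]]), array([[501., 189.]])] [array([[383., 160.]]), array([[416., 160.]]), array([[453., 160.]])]
-0.02 [array([[516., 185.]]), array([[502., 178.]])] [array([[382., 188.]]), array([[417., 188.]]), array([[456., 188.]])]
-0.025 [array([[517., 180.]]), array([[502., 172.]])] [array([[381., 202.]]), array([[418., 202.]]), array([[458., 202.]])]
-0.03 [array([[517., 174.]]), array([[503., 167.]])] [array([[381., 218.]]), array([[418., 218.]]), array([[460., 218.]])]
-0.035 [array([[518., 169.]]), array([[503., 161.]])] [array([[380., 235.]]), array([[419., 235.]]), array([[462., 235.]])]
```

View pics/s4z.png

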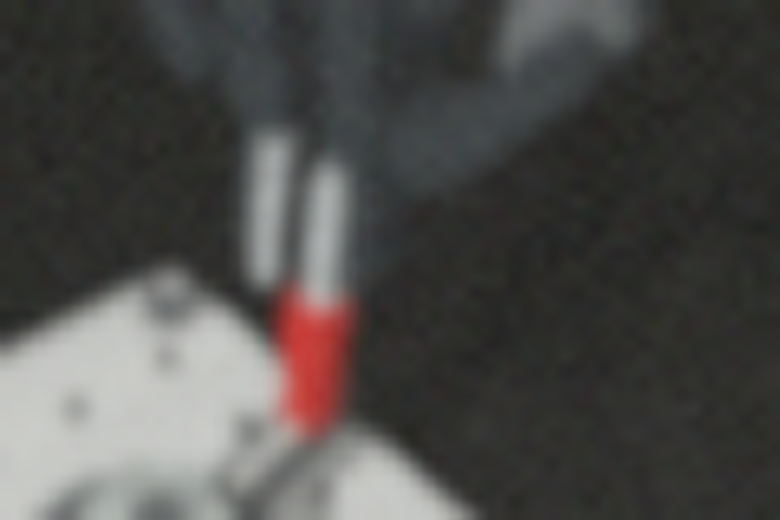

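Both the wrist and the scene view show the pads ending just above the pin top, about 33 mm higher than the reported TCP. So the fingers closed above the pin. I'll open, go down about 33 mm guided by the pictures, and watch the force.

Call:
step_arm:
  motion:
    - [0,0,0,0,0,0]
    - [0,0,0,0,0,0]
    - [0,0,0,0,0,0]
  jaw: 45

```text
clock: 4.2
position: [0.5951, -0.1509, 0.0393]
ee_rot: [0.658, 0.753, -0.002, -0.001]
ft_force: [-1.1, 0.2, -0.8]
grip_width: 0.527
```

Call:
step_arm:
  motion:
    - [0,0,8,0,0,0]
    - [0,0,8,0,0,0]
    - [0,0,8,0,0,0]
    - [0,0,7,0,0,0]
    - [0,0,0,0,0,0]

```text
clock: 4.82
position: [0.5943, -0.1508, 0.0051]
ee_rot: [0.658, 0.753, -0.002, -0.002]
ft_force: [-0.6, 0.9, -0.4]
grip_width: 0.522
```

```bash
python3 - <<'E'
from h import *
from workcell import manip
o=manip.get_obs();print(o["clock"],o["position"],o["ft_force"])
w=info("wrist"); im=manip.camera("wrist"); cv2.imwrite("pics/w5.png",im)
im=manip.camera("scene");cv2.imwrite("pics/s5z.png",cv2.resize(im[100:175,315:415],None,fx=8,fy=8,interpolation=cv2.INTER_CUBIC))
E
```

```text
4.825 [ 0.5943 -0.1508  0.0051] [-0.6212  0.9345 -0.4283]
```

View pics/w5.png

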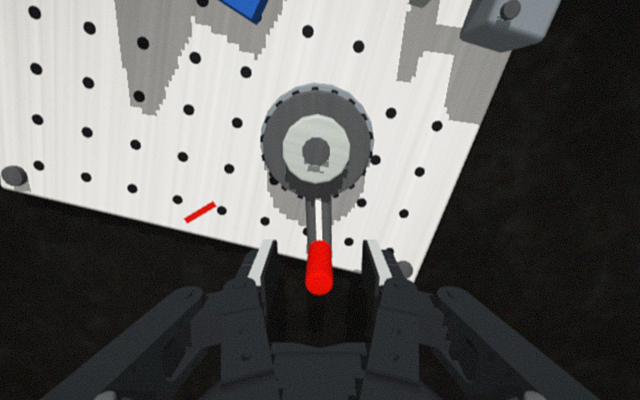

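View pics/s5z.png

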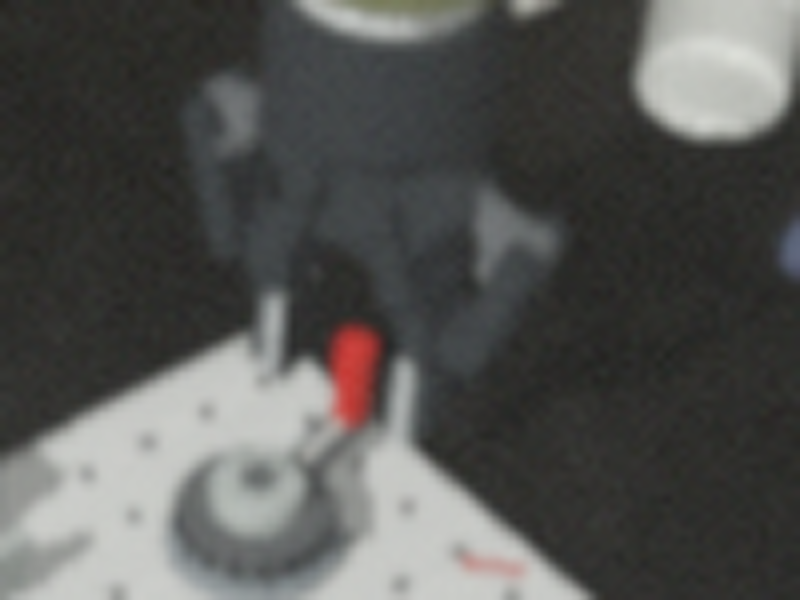

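The pads now straddle the pin (red at (319,268), pads at 262 and 375). I'll pinch it.

Call:
step_arm:
  motion:
    - [0,0,0,0,0,0]
    - [0,0,0,0,0,0]
    - [0,0,0,0,0,0]
    - [0,0,0,0,0,0]
  jaw: 5
  force: 25

```text
clock: 5.42
position: [0.5952, -0.1509, 0.0066]
ee_rot: [0.658, 0.753, -0.002, -0.001]
ft_force: [0.5, -0.1, -1.6]
grip_width: 0.138
```

```bash
python3 - <<'E'
from h import *
from workcell import manip
o=manip.get_obs();print(o["clock"],o["position"],o["ft_force"],o["grip_width"]*85.4,o["ee_rot"])
w=info("wrist"); im=manip.camera("wrist"); cv2.imwrite("pics/w6.png",im); 
E
```

```text
5.425 [ 0.5952 -0.1509  0.0066] [ 0.4692 -0.1124 -1.5537] 11.751333531279604 [ 0.6584  0.7526 -0.0017 -0.0011]
```

View pics/w6.png

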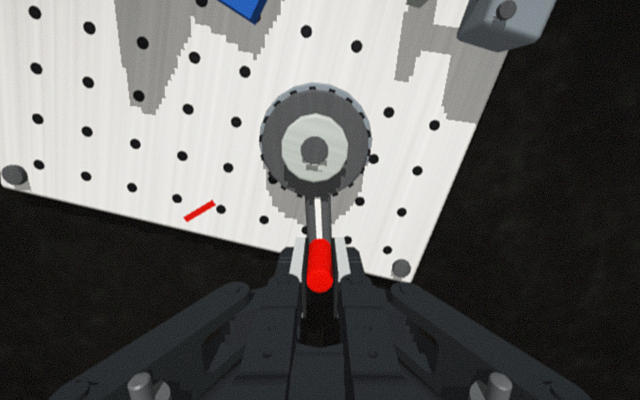

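The grip is on the pin (11.8 mm opening). Next I'll work out the rotation to the mark, using the mark ends (185,220) and (214,204) and the core at (314,150).

```bash
python3 - <<'E'
from h import *
from workcell import manip
c=info("wrist");o=manip.get_obs()
a=unproj(c,(314,150),.045)[:2]; m1=unproj(c,(185,220),.012)[:2]; m2=unproj(c,(214,204),.012)[:2]
print(a,m1,m2)
for ax in (a,np.array([.5872,-.0958])):
  d=lambda p:(np.degrees(np.arctan2(*(p-ax)[::-1])),np.hypot(*(p-ax)))
  print(d(m1),d(m2),d((m1+m2)/2),"pin",d(o["position"][:2]))
print("line dir",np.degrees(np.arctan2(*(m1-m2)[::-1])))
# white line of lever: pts
l1=unproj(c,(317.5,200),.030)[:2];l2=unproj(c,(318.5,238),.030)[:2];print("lever dir",np.degrees(np.arctan2(*(l2-l1)[::-1])), np.degrees(np.arctan2(*(l2-a)[::-1])))
E
```

```text
[ 0.5851 -0.0947] [ 0.5123 -0.153 ] [ 0.5296 -0.1402]
(np.float64(-141.33217019236815), np.float64(0.09331931523671015)) (np.float64(-140.66653286730923), np.float64(0.07174511172389195)) (np.float64(-141.04285198036573), np.float64(0.08253084487201673)) pin (np.float64(-79.79923300934331), np.float64(0.05711013042319126))
(np.float64(-142.6382956234047), np.float64(0.09428871966576888)) (np.float64(-142.36922959756473), np.float64(0.0726970842510635)) (np.float64(-142.5211580593622), np.float64(0.08349267564544728)) pin (np.float64(-81.7077637839271), np.float64(0.05570204714605389))
line dir -143.5441041717653
lever dir -81.04826343215638 -80.26809014099499
```

Call:
step_arm:
  motion:
    - [0.1,-5.1,0,0,0,5.1]
    - [0.1,-5.1,0,0,0,5.1]
    - [0.1,-5.1,0,0,0,5.1]
    - [0.1,-5.1,0,0,0,5.1]
    - [0.1,-5.1,0,0,0,5.1]
    - [0.1,-5.1,0,0,0,5.1]

```text
clock: 6.22
position: [0.5647, -0.148, 0.0066]
ee_rot: [0.838, 0.545, -0.002, -0.0]
ft_force: [1.3, 0.9, -1.5]
grip_width: 0.14
```

```bash
cat >> h.py <<'E'
def st(ax=(.586,-.0951)):
    from workcell import manip
    o=manip.get_obs(); q=o["ee_rot"]; p=o["position"]
    al=np.degrees(2*np.arctan2(q[1],q[0])); d=p[:2]-np.array(ax)
    print("t",round(o["clock"],2),"p",p,"alpha",round(al,2),"f",o["ft_force"],"tq",o["torque"],"w",round(o["grip_width"]*85.4,2),"pinang",round(np.degrees(np.arctan2(d[1],d[0])),2),"r",np.hypot(*d).round(4))
    return o
E
python3 -c "
from h import *
st()"
```

```text
t 6.22 p [ 0.5647 -0.148   0.0066] alpha 66.08 f [ 1.2808  0.8863 -1.4744] tq [-0.0079 -0.1202  0.0523] w 12.0 pinang -111.89 r 0.057
```

Call:
step_arm:
  motion:
    - [0.1,-5,0,0,0,5]
    - [0.1,-5,0,0,0,5]
    - [0.1,-5,0,0,0,5]
    - [0.1,-5,0,0,0,5]
    - [0.1,-4.9,0,0,0,4.8]
    - [0.1,-3.5,0,0,0,3.5]
    - [0,0,0,0,0,0]

```text
clock: 7.1
position: [0.541, -0.1308, 0.0066]
ee_rot: [0.949, 0.316, -0.002, 0.0]
ft_force: [-1.5, 0.2, -1.2]
grip_width: 0.146
```

```bash
python3 -c "
from h import *
o=st()
from workcell import manip
c=info('wrist');np.savez('c7.npz',**c)
im=manip.camera('wrist'); cv2.imwrite('pics/w7.png',im)
im=manip.camera('top');cv2.imwrite('pics/t7z.png',cv2.resize(im[112:262,300:480],None,fx=4.4,fy=4,interpolation=cv2.INTER_CUBIC))
"
```

```text
t 7.1 p [ 0.541  -0.1308  0.0066] alpha 36.82 f [-1.5163  0.2061 -1.2449] tq [ 0.1677  0.1106 -0.0272] w 12.5 pinang -141.51 r 0.0574
```

View pics/w7.png

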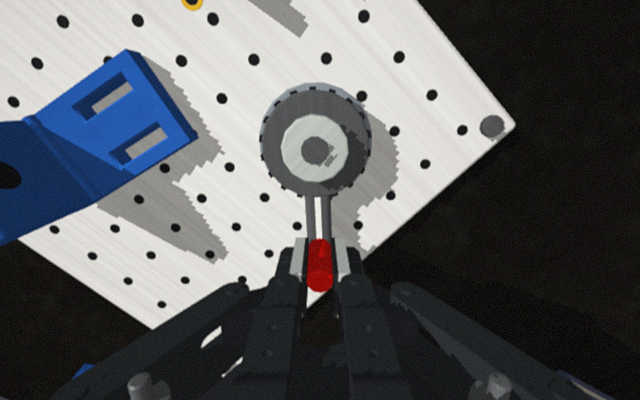

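View pics/t7z.png

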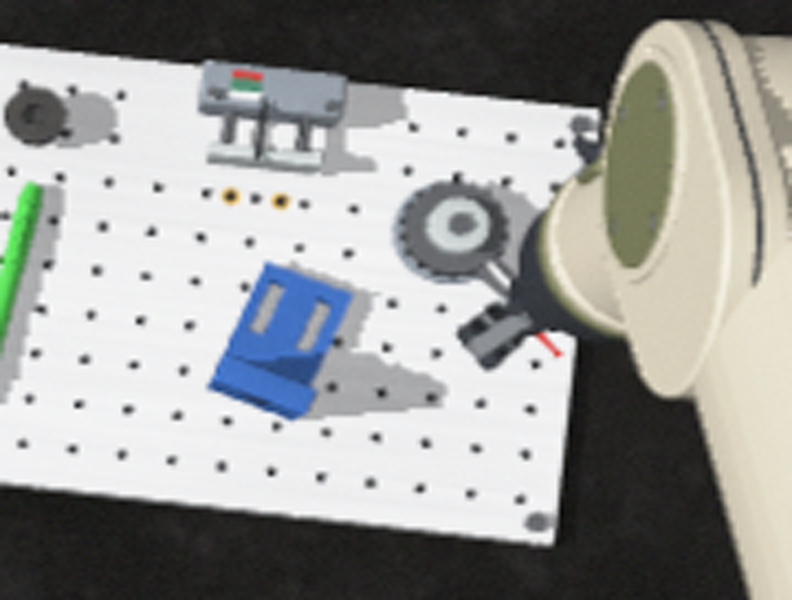

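The lever has swung round, but the mark is hidden by the fingers. I'll release, rise, and check the alignment from above.

Call:
step_arm:
  motion:
    - [0,0,0,0,0,0]
    - [0,0,0,0,0,0]
    - [0,0,0,0,0,0]
  jaw: 40

```text
clock: 7.58
position: [0.5419, -0.1313, 0.007]
ee_rot: [0.948, 0.317, -0.001, 0.001]
ft_force: [0.1, 0.4, 0.6]
grip_width: 0.469
```

Call:
step_arm:
  motion:
    - [0,0,-15,0,0,0]
    - [0,0,-25,0,0,0]
    - [-10,0,-25,0,0,0]
    - [-25,0,-25,0,0,0]
    - [-25,0,-15,0,0,0]
    - [0,0,0,0,0,0]

```text
clock: 8.32
position: [0.4947, -0.1681, 0.1213]
ee_rot: [0.948, 0.318, 0.001, 0.002]
ft_force: [0.5, 0.6, 0.3]
grip_width: 0.473
```

```bash
python3 -c "
from h import *
o=st()
from workcell import manip
c=info('wrist');np.savez('c8.npz',**c)
im=manip.camera('wrist'); cv2.imwrite('pics/w8.png',im)
cv2.imwrite('pics/w8z.png',cv2.resize(im[90:290,200:440],None,fx=3,fy=3,interpolation=cv2.INTER_CUBIC))
"
```

```text
t 8.32 p [ 0.4947 -0.1681  0.1213] alpha 37.06 f [0.5407 0.6361 0.2852] tq [-0.0199  0.0091  0.0362] w 40.35 pinang -141.36 r 0.1169
```

View pics/w8.png

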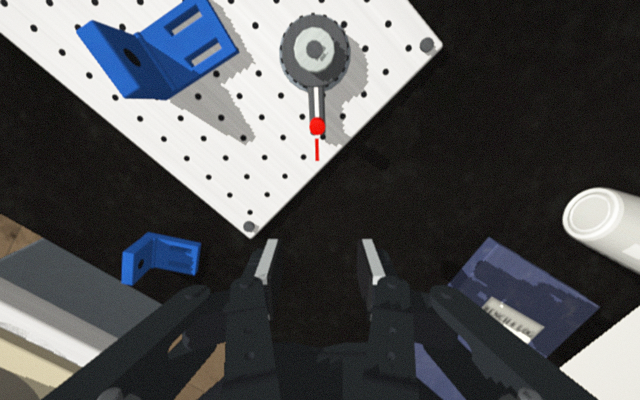

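View pics/w8z.png

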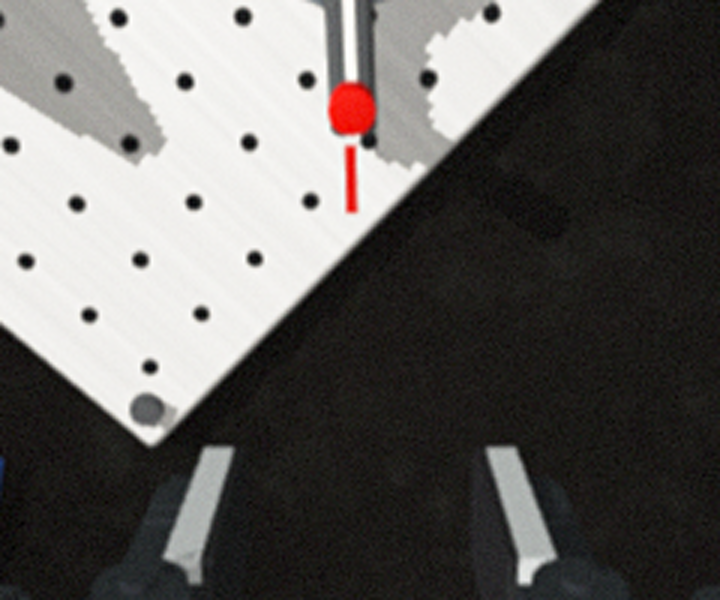

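The lever's white line (column about 317) runs straight into the red mark at (317,139–160). I'll quantify that, and fit the bracket from this view.

```bash
python3 - <<'E'
from h import *
c=dict(np.load('c8.npz'))
im=cv2.imread('pics/w8.png').astype(int)
red=(im[...,2]>150)&(im[...,1]<90)&(im[...,0]<90)
v,u=np.nonzero(red); 
k=(v>137)&(v<163)&(u>300)&(u<335); mk=np.c_[u[k],v[k]]; print(k.sum(),mk.mean(0))
k2=(v<137)&(v>100)&(u>300)&(u<335);pn=np.c_[u[k2],v[k2]];print(pn.min(0),pn.max(0))
ax=np.array([.586,-.0951])
M=np.array([unproj(c,x,.012)[:2] for x in mk]);m=M.mean(0);g=np.polyfit(M[:,0],M[:,1],1);print("mark",m,"dir line",np.degrees(np.arctan(g[0]))-180)
# white line on lever: centroid of bright pixels per row 92..112
pts=[]
for r in range(90,116):
    row=im[r,308:328].min(axis=1); cols=np.nonzero(row>170)[0]+308
    print(r,cols.min() if len(cols) else None,cols.max() if len(cols) else None,end='; ')
    cc=cols[(cols>311)&(cols<322)]
    if len(cc): pts.append((cc.mean(),r))
W=np.array([unproj(c,p,.030)[:2] for p in pts]);w=W.mean(0)
print("\nline",W[0],W[-1]);
core=unproj(c,(315.5,49),.045)[:2];print("core",core)
for a in (ax,core,(ax+core)/2):
    f=lambda p:np.degrees(np.arctan2(*(p-a)[::-1]))
    print("line",f(w),"mark",f(m))
E
```

```text
47 [316.5745 149.617 ]
[310 117] [324 134]
mark [ 0.5205 -0.1458] dir line -141.83279648207687
90 314 317; 91 314 317; 92 314 327; 93 314 317; 94 314 317; 95 314 317; 96 314 317; 97 314 317; 98 308 317; 99 308 318; 100 308 318; 101 308 318; 102 308 318; 103 308 318; 104 308 318; 105 308 318; 106 308 318; 107 308 318; 108 308 318; 109 308 318; 110 308 318; 111 308 318; 112 308 318; 113 308 318; 114 308 318; 115 308 318; 
line [ 0.5625 -0.1133] [ 0.5467 -0.1262]
core [ 0.5857 -0.096 ]
line -141.78497330371476 mark -142.23877816377373
line -142.6283112757771 mark -142.64459875003928
line -142.20235790066954 mark -142.44070490664487
```

```bash
python3 - <<'E'
import cv2
im=cv2.imread("pics/w8.png")
cv2.imwrite("pics/w8b.png",cv2.resize(im[0:150,60:260],None,fx=4,fy=4,interpolation=cv2.INTER_CUBIC))
E
```

```text
(no output)
```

View pics/w8b.png

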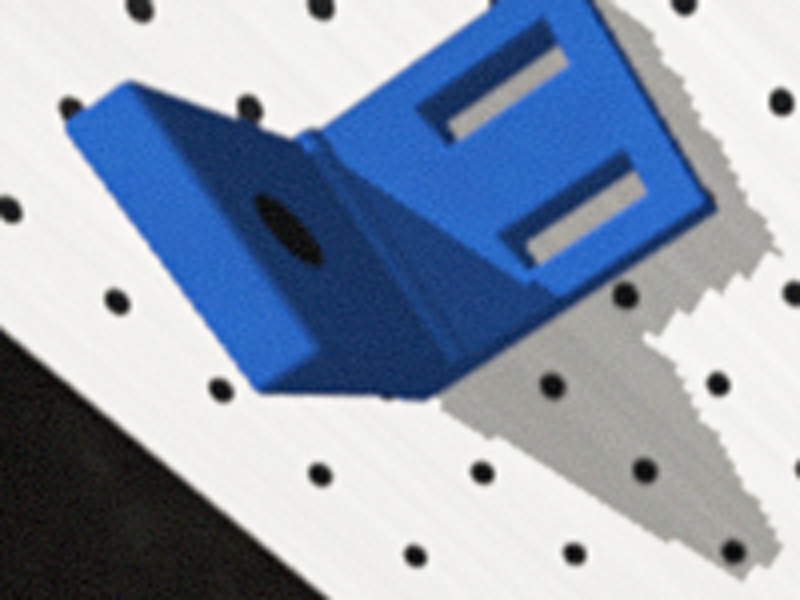

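```bash
python3 - <<'E'
from h import *
c=dict(np.load('c8.npz'))
Z=lambda x,y:((x+.5)/4-.5+60,(y+.5)/4-.5)
pts=[(-.04,.025,.062),(-.024,.025,.062),(-.024,-.025,.062),(-.04,-.025,.062),(.04,-.025,.012)]
uv=[Z(68,127),Z(130,82),Z(318,350),Z(260,388),Z(712,200)]
f,e,r=fit2d(c,pts,uv,.012);print(f,e);print(r)
q=np.array([.5555,.0139,-.1237])
# plate from wrist: corners in w8: BL? use right-front corners
f2,e2,r2=fit2d(c,[(.13,-.18,.012),(-.13,-.18,.012)],[(442,47),(250.3,237.5)],0);print("plate",f2,e2)
web=T2(f,(-.032,0));print("web",web,"in jig",inv2(q,web),"yaw rel",f[2]-q[2],np.degrees(f[2]))
print("alpha",90+np.degrees(f[2]))
plan([web[0],web[1],.10],90+np.degrees(f[2]),6)
E
```

```text
[ 0.5216 -0.0038 -0.4067] 3.2709889864087955
[[-2.7556 -0.6714]
 [ 0.0316 -3.0214]
 [ 3.2694  0.8536]
 [ 0.0913  3.271 ]
 [-0.5631  0.3459]]
plate [ 0.5534  0.0159 -0.1317] 2.605458119381268
web [0.4922 0.0088] in jig [-0.0622 -0.0128] yaw rel -0.2830035564357908 -23.3023972967315
alpha 66.6976027032685
[17.3, -23.7, 3.4, 0.0, 0.0, -4.9],[19.3, -22.1, 3.4, 0.0, 0.0, -4.9],[21.1, -20.4, 3.4, 0.0, 0.0, -4.9],[22.8, -18.5, 3.4, 0.0, 0.0, -4.9],[24.3, -16.5, 3.4, 0.0, 0.0, -4.9],[25.6, -14.3, 3.4, 0.0, 0.0, -4.9],
```

Call:
step_arm:
  motion:
    - [17,-23.5,3,0,0,-5]
    - [19,-22,3,0,0,-5]
    - [21,-20.5,3,0,0,-5]
    - [23,-18.5,3,0,0,-5]
    - [24,-16.5,3,0,0,-5]
    - [25,-14,3,0,0,-4.5]
    - [0,0,0,0,0,0]
  jaw: 50

```text
clock: 9.25
position: [0.4883, 0.0244, 0.1001]
ee_rot: [0.824, 0.567, 0.0, 0.001]
ft_force: [-0.1, -0.9, 0.2]
grip_width: 0.585
```

```bash
python3 -c "
from h import *
o=st()
from workcell import manip
c=info('wrist');np.savez('c9.npz',**c)
im=manip.camera('wrist'); cv2.imwrite('pics/w9.png',im)
"
```

```text
t 9.25 p [0.4883 0.0244 0.1001] alpha 69.09 f [-0.0957 -0.9075  0.1725] tq [-0.0261  0.003  -0.0417] w 49.98 pinang 129.27 r 0.1543
```

View pics/w9.png

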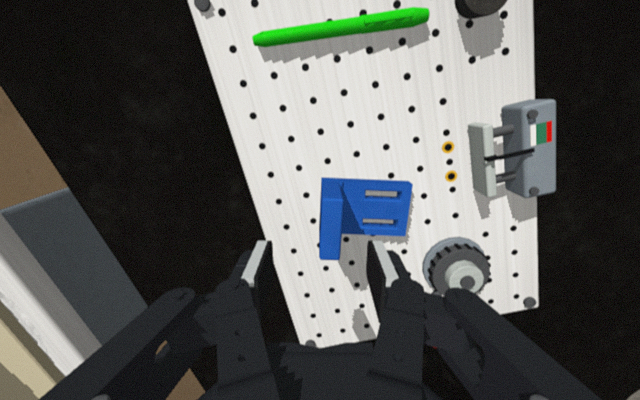

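```bash
python3 - <<'E'
import cv2
im=cv2.imread("pics/w9.png")
cv2.imwrite("pics/w9a.png",cv2.resize(im[165:275,300:430],None,fx=6,fy=5.4,interpolation=cv2.INTER_CUBIC))
cv2.imwrite("pics/w9b.png",cv2.resize(im[90:210,430:570],None,fx=5,fy=5,interpolation=cv2.INTER_CUBIC))
E
```

```text
(no output)
```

View pics/w9a.png

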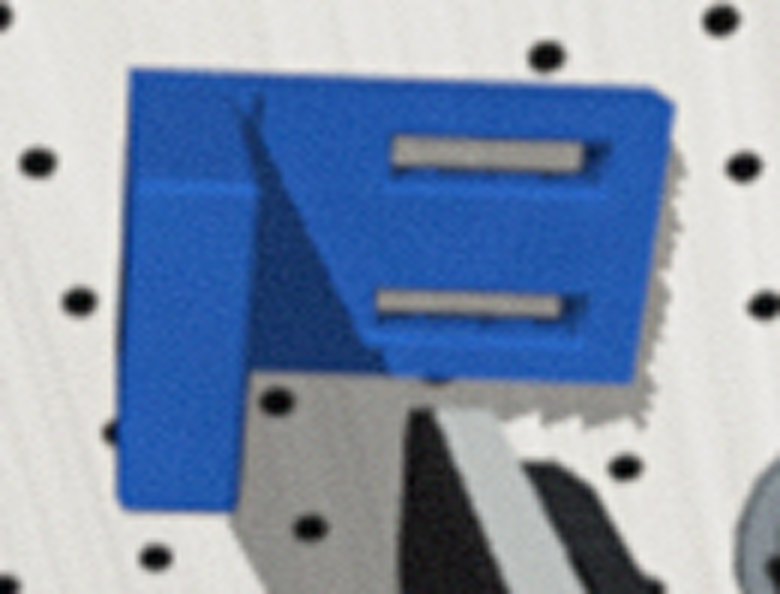

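View pics/w9b.png

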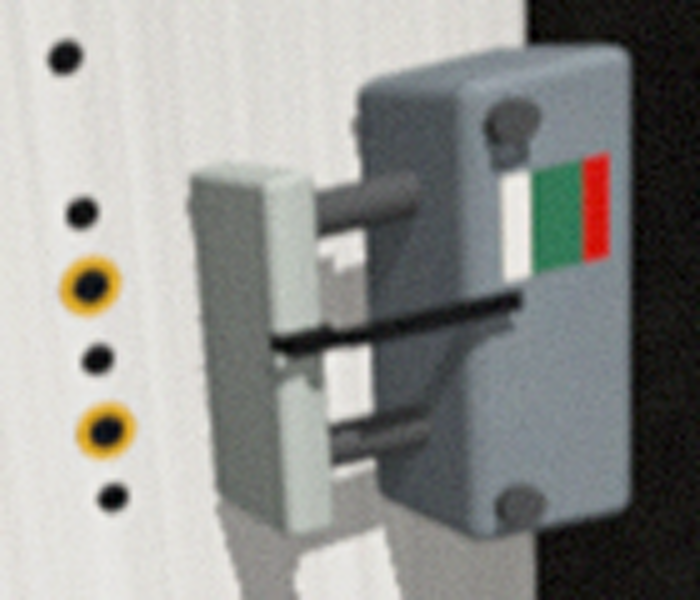

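```bash
python3 - <<'E'
from h import *
c=dict(np.load('c9.npz'))
A=lambda x,y:(300+(x+.5)/6-.5,165+(y+.5)/5.4-.5)
B=lambda x,y:(430+(x+.5)/5-.5,90+(y+.5)/5-.5)
pts=[(-.04,.025,.062),(-.024,.025,.062),(-.024,-.025,.062),(-.04,-.025,.062),(.04,-.025,.012),(.04,.025,.012),(-.04,.025,.012)]
uv=[A(132,186),A(258,187),A(239,512),A(119,510),A(634,382),A(677,90),A(130,70)]
f,e,r=fit2d(c,pts,uv,.012);print("br",f,e);print(r)
spts=[(.07,.03,.040),(.07,-.03,.040),(.07,.03,.014),(.07,-.03,.014),(.078,.03,.04),(.078,-.03,.04)]
suv=[B(265,180),B(287,533),B(193,178),B(222,500),B(312,172),B(331,527)]
s,e,r2=fit2d(c,spts,suv,0);print("jig by stop",s,e);print(r2)
# joint with camera shift in z
import copy
for dz in (-.01,-.005,0,.005,.01):
    c2=copy.deepcopy(c); c2['t']=c['t']-c['R']@np.array([0,0,dz])
    a=fit2d(c2,pts,uv,.012);b=fit2d(c2,spts,suv,0);print(dz,a[0],(a[2]**2).sum(),b[0],(b[2]**2).sum(),"rel",inv2(b[0],T2(a[0],(-.032,0))),a[0][2]-b[0][2])
E
```

```text
br [ 0.5213 -0.002  -0.3967] 1.8653254770302397
[[-0.5175 -1.7822]
 [ 1.0459 -1.2913]
 [ 0.4698  0.9292]
 [-0.5529  0.7173]
 [ 0.1097 -0.9056]
 [-0.1188  0.9648]
 [-0.5371  1.8653]]
jig by stop [ 0.5537  0.0148 -0.1281] 1.8980916526098213
[[-0.0076  0.3838]
 [ 0.6061  1.718 ]
 [-1.7197 -1.6338]
 [-1.8981 -0.5604]
 [ 1.1248 -0.5203]
 [ 1.5784  0.7649]]
-0.01 [ 0.5217  0.0019 -0.4036] 56.08896814295302 [ 0.5491  0.018  -0.1218] 52.04951614556904 rel [-0.056  -0.0104] -0.28182453387355266
-0.005 [ 0.5215 -0.0001 -0.4001] 25.435960547708657 [ 0.5514  0.0164 -0.125 ] 30.758450118864076 rel [-0.0584 -0.0114] -0.2750740236028776
0 [ 0.5213 -0.002  -0.3967] 13.654652839606829 [ 0.5537  0.0148 -0.1281] 17.621806031706566 rel [-0.0609 -0.0123] -0.2685943822846282
0.005 [ 0.5211 -0.004  -0.3934] 18.420312780947476 [ 0.5561  0.0131 -0.1311] 11.715797644878792 rel [-0.0634 -0.0133] -0.2623703145103157
0.01 [ 0.5209 -0.006  -0.3903] 37.69655396858722 [ 0.5584  0.0115 -0.134 ] 12.22301786036483 rel [-0.0658 -0.0142] -0.2563877202527375
```

```bash
python3 -c "
from h import *
st();plan([.4919,.0094,.05],67.3,5)"
```

```text
t 9.3 p [0.4885 0.0229 0.1002] alpha 68.93 f [-0.3568 -0.9655 -0.1728] tq [-0.0333  0.0367 -0.0095] w 50.36 pinang 129.56 r 0.1531
[-2.3, 1.6, 10.0, 0.0, 0.0, 0.3],[-2.3, 1.6, 10.0, 0.0, 0.0, 0.3],[-2.3, 1.6, 10.0, 0.0, 0.0, 0.3],[-2.3, 1.6, 10.0, 0.0, 0.0, 0.3],[-2.2, 1.7, 10.0, 0.0, 0.0, 0.3],
```

Call:
step_arm:
  motion:
    - [-2.5,1.5,10,0,0,0.3]
    - [-2.5,1.5,10,0,0,0.3]
    - [-2.5,1.5,10,0,0,0.3]
    - [-2.5,1.5,9,0,0,0.3]
    - [-2,1.5,7,0,0,0.3]
    - [0,0,0,0,0,0]

```text
clock: 10.05
position: [0.4908, 0.0051, 0.0499]
ee_rot: [0.834, 0.552, -0.001, 0.001]
ft_force: [0.4, -0.0, 1.1]
grip_width: 0.585
```

```bash
python3 -c "
from h import *
o=st()
from workcell import manip
c=info('wrist');np.savez('c10.npz',**c)
im=manip.camera('wrist'); cv2.imwrite('pics/w10.png',im)
f=[.5214,-.003,-.397]
for p in [(-.04,.025,.074),(-.024,.025,.074),(-.024,-.025,.074),(-.04,-.025,.074),(.04,-.025,.024),(.04,.025,.024)]: print(proj(c,np.r_[T2(f,p),p[2]]).round(1),end=' ')
plan([.4919,.0094,-.001],67.3,6)
"
```

```text
t 10.05 p [0.4908 0.0051 0.0499] alpha 67.05 f [ 0.3954 -0.018   1.0799] tq [-0.0005 -0.0584  0.0083] w 49.93 pinang 133.53 r 0.1382
[[303.1 198.1]] [[333.4 198. ]] [[332.5 279.7]] [[304.9 279.8]] [[415.8 240.5]] [[422.9 174.9]] [0.7, -0.1, 8.5, 0.0, 0.0, -0.0],[0.7, -0.1, 8.5, 0.0, 0.0, -0.0],[0.7, -0.1, 8.5, 0.0, 0.0, -0.0],[0.7, -0.1, 8.5, 0.0, 0.0, -0.0],[0.7, -0.1, 8.5, 0.0, 0.0, -0.0],[0.7, -0.1, 8.5, 0.0, 0.0, -0.0],
```

View pics/w10.png

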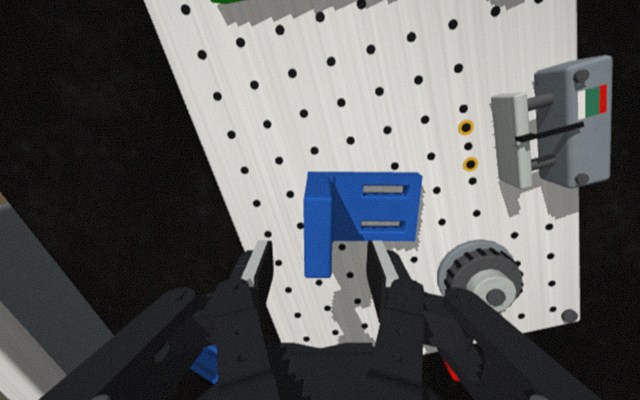

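The web top is at (304–330, 193–277), centred between the pads and parallel to them. I'll descend 50 mm astride the web.

Call:
step_arm:
  motion:
    - [1.5,0,8,0,0,0]
    - [1.5,0,9,0,0,0]
    - [1,0,9,0,0,0]
    - [1,0,9,0,0,0]
    - [0.5,0,8,0,0,0]
    - [0,0,5,0,0,0]
    - [0,0,0,0,0,0]

```text
clock: 10.98
position: [0.4935, 0.0112, -0.001]
ee_rot: [0.833, 0.553, -0.0, 0.001]
ft_force: [0.0, -0.9, 0.4]
grip_width: 0.584
```

```bash
python3 -c "
from h import *
o=st()
from workcell import manip
c=info('wrist')
im=manip.camera('wrist'); cv2.imwrite('pics/w11.png',im)
im=manip.camera('scene');cv2.imwrite('pics/s11z.png',cv2.resize(im[100:250,250:450],None,fx=4,fy=4,interpolation=cv2.INTER_CUBIC))
"
```

```text
t 10.97 p [ 0.4935  0.0112 -0.001 ] alpha 67.12 f [ 0.0321 -0.8854  0.4021] tq [ 0.0144 -0.0062 -0.0196] w 49.84 pinang 131.03 r 0.1409
```

View pics/w11.png

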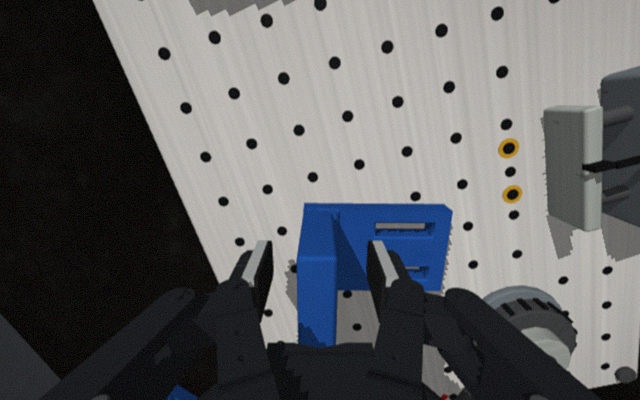

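View pics/s11z.png

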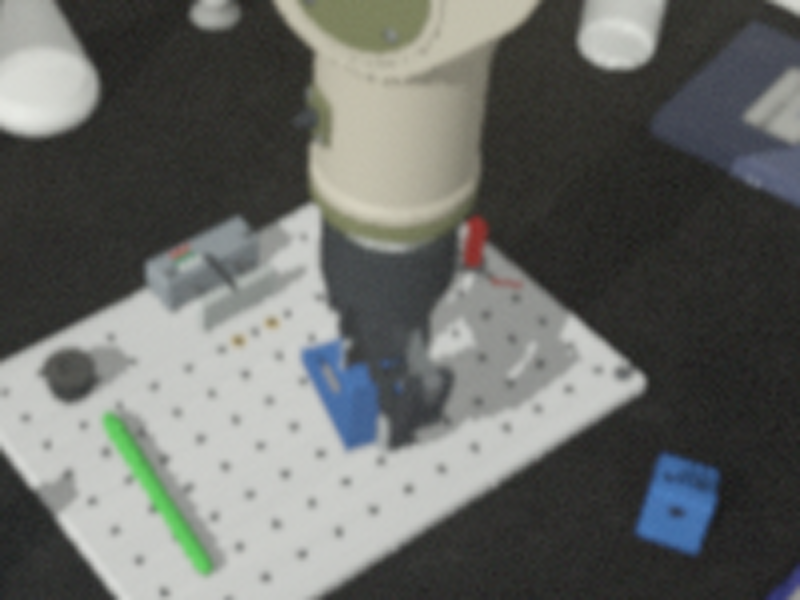

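Call:
step_arm:
  motion:
    - [0,0,0,0,0,0]
    - [0,0,0,0,0,0]
    - [0,0,0,0,0,0]
    - [0,0,0,0,0,0]
  jaw: 8
  force: 40

```text
clock: 11.58
position: [0.4942, 0.0111, 0.0001]
ee_rot: [0.833, 0.553, 0.0, 0.001]
ft_force: [0.3, -0.5, -1.7]
grip_width: 0.181
```

```bash
python3 -c "
from h import *
o=st()
from workcell import manip
c=info('wrist');np.savez('c12.npz',**c)
im=manip.camera('wrist'); cv2.imwrite('pics/w12.png',im)
"
```

```text
t 11.57 p [0.4942 0.0111 0.0001] alpha 67.1 f [ 0.2704 -0.5439 -1.672 ] tq [-0.0025 -0.0105  0.0651] w 15.47 pinang 130.85 r 0.1404
```

View pics/w12.png

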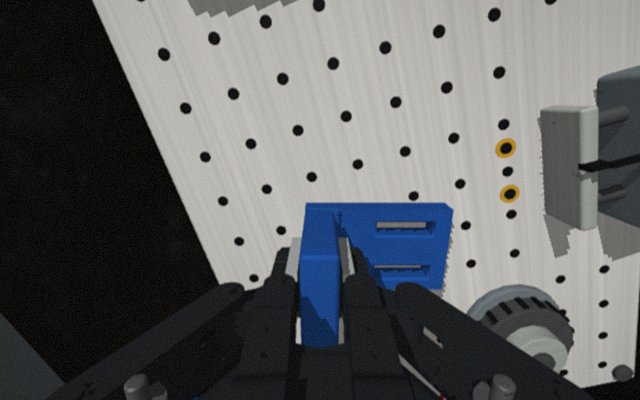

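```bash
python3 - <<'E'
import cv2
im=cv2.imread("pics/w12.png")
cv2.imwrite("pics/w12a.png",cv2.resize(im[190:310,280:470],None,fx=4.2,fy=4.2,interpolation=cv2.INTER_CUBIC))
cv2.imwrite("pics/w12b.png",cv2.resize(im[60:270,490:640],None,fx=2.8,fy=2.8,interpolation=cv2.INTER_CUBIC))
E
```

```text
(no output)
```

View pics/w12a.png

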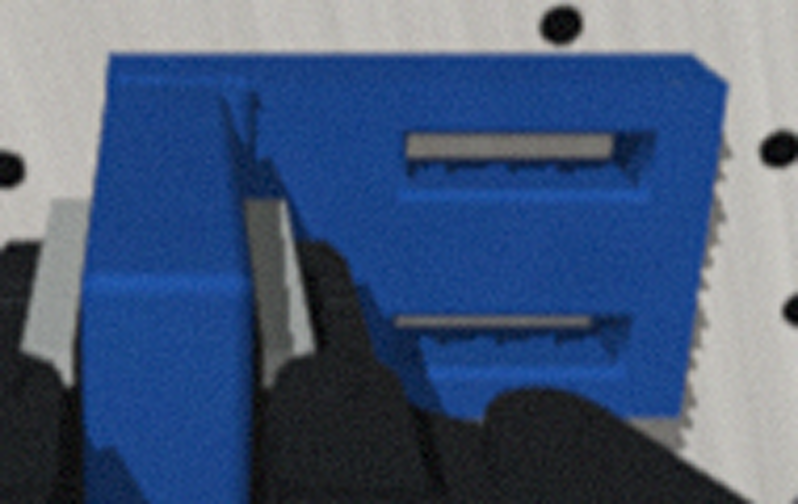

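View pics/w12b.png

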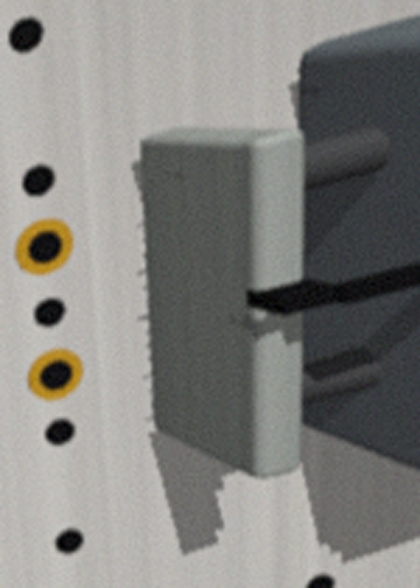

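```bash
cat > rel.py <<'E'
from h import *
def toolframe(o):
    return Rn.from_quat(o["ee_rot"]),np.array(o["position"])
E
python3 - <<'E'
from h import *
from workcell import manip
c=dict(np.load('c12.npz'));o=manip.get_obs();print(o["position"])
A=lambda x,y:(280+(x+.5)/4.2-.5,190+(y+.5)/4.2-.5)
B=lambda x,y:(490+(x+.5)/2.8-.5,60+(y+.5)/2.8-.5)
pts=[(.04,.025,.012),(.04,.025,0),(.04,-.025,.012),(-.04,.025,.062),(-.024,.025,.062),(-.04,.025,0)]
uv=[A(728,86),A(692,55),A(682,417),A(84,287),A(248,285),A(108,55)]
f,e,r=fit2d(c,pts,uv,.012);print("br",f,np.degrees(f[2]),e);print(r)
R=Rn.from_quat(o["ee_rot"]);w=T2(f,(-.032,0));print("web in tool",R.inv().apply(np.r_[w,0]-o["position"]))
spts=[(.07,.03,.040),(.07,-.03,.040),(.07,.03,.014),(.07,-.03,.014),(.078,.03,.04),(.078,-.03,.04)]
suv=[B(250,146),B(255,474),B(142,143),B(155,430),B(303,136),B(300,468)]
s,e,r2=fit2d(c,spts,suv,0);print("jig by stop",s,e);print(r2)
rel=inv2(s,w);print("rel web",rel,f[2]-s[2])
E
```

```text
[0.4942 0.0111 0.0001]
br [ 0.5224 -0.0037 -0.395 ] -22.634397936128824 1.9503661352058543
[[ 0.2403 -0.3119]
 [-0.2635 -0.259 ]
 [-0.2605  0.4268]
 [-1.6873 -0.1716]
 [ 1.9504  0.0818]
 [-0.1423  0.4446]]
web in tool [-0.0028 -0.0003  0.0001]
jig by stop [ 0.5532  0.014  -0.1173] 3.9130983073985703
[[ 0.6564 -0.7821]
 [ 0.9835  3.9131]
 [-3.3496 -1.314 ]
 [-1.7377  0.3855]
 [ 0.9882 -2.6084]
 [ 1.8134  1.8857]]
rel web [-0.0593 -0.0124] -0.2776987405897281
```

```bash
python3 - <<'E'
from h import *
q=[.5545,.0143,-.1240]
t=T2(q,(-.022,.0028));print(t)
plan([t[0],t[1],-.0005],90-7.1,8)
E
```

```text
[0.533  0.0198]
[2.9, 4.0, 0.1, 0.0, 0.0, -2.0],[2.8, 4.1, 0.1, 0.0, 0.0, -2.0],[2.6, 4.2, 0.1, 0.0, 0.0, -2.0],[2.5, 4.3, 0.1, 0.0, 0.0, -2.0],[2.3, 4.4, 0.1, 0.0, 0.0, -2.0],[2.2, 4.5, 0.1, 0.0, 0.0, -2.0],[2.0, 4.6, 0.1, 0.0, 0.0, -2.0],[1.8, 4.6, 0.1, 0.0, 0.0, -2.0],
```

Call:
step_arm:
  motion:
    - [0,0,0.7,0,0,0]
    - [0,0,0,0,0,0]

```text
clock: 11.88
position: [0.4942, 0.0111, 0.0001]
ee_rot: [0.833, 0.553, 0.0, 0.001]
ft_force: [0.7, -0.4, -1.8]
grip_width: 0.183
```

Call:
step_arm:
  motion:
    - [0,0,0.7,0,0,0]
    - [0,0,0,0,0,0]

```text
clock: 12.12
position: [0.4942, 0.011, 0.0001]
ee_rot: [0.833, 0.553, 0.0, 0.002]
ft_force: [-0.0, -0.2, -1.9]
grip_width: 0.181
```

Call:
step_arm:
  motion:
    - [3,4,0.3,0,0,-2]
    - [3,4,0.3,0,0,-2]
    - [2.5,4,0.3,0,0,-2]
    - [2.5,4.3,0.3,0,0,-2]

```text
clock: 12.62
position: [0.514, 0.0152, 0.0001]
ee_rot: [0.791, 0.612, -0.001, 0.002]
ft_force: [-2.7, -0.5, 7.0]
grip_width: 0.18
```

```bash
python3 - <<'E'
from h import *
st()
q=[.5545,.0143,-.1240]
t=T2(q,(-.022,.0028));plan([t[0],t[1],-.0005],90-7.1,4)
E
```

```text
t 12.62 p [0.514  0.0152 0.0001] alpha 75.41 f [-2.6609 -0.4625  7.0194] tq [-0.0312  0.6873  0.0109] w 15.34 pinang 123.13 r 0.1318
[2.3, 4.3, 0.1, 0.0, 0.1, -1.9],[2.2, 4.4, 0.1, 0.0, 0.1, -1.9],[2.0, 4.5, 0.1, 0.0, 0.1, -1.9],[1.9, 4.5, 0.1, 0.0, 0.1, -1.9],
```

Call:
step_arm:
  motion:
    - [2.3,4.3,-0.2,0,0,-2]
    - [2.2,4.4,-0.1,0,0,-2]
    - [2,4.5,0,0,0,-2]
    - [2,4,0,0,0,-1.7]
    - [0,0,0,0,0,0]

```text
clock: 13.25
position: [0.5341, 0.0204, 0.0002]
ee_rot: [0.745, 0.667, -0.001, 0.002]
ft_force: [0.2, -0.7, 0.6]
grip_width: 0.185
```

```bash
python3 - <<'E'
from h import *
o=st()
from workcell import manip
c=info('wrist');np.savez('c13.npz',**c)
im=manip.camera('wrist'); cv2.imwrite('pics/w13.png',im)
cv2.imwrite("pics/w13z.png",cv2.resize(im[40:310,270:640],None,fx=2.1,fy=2.1,interpolation=cv2.INTER_CUBIC))
im=manip.camera('top');cv2.imwrite('pics/t13z.png',cv2.resize(im[112:232,300:460],None,fx=5,fy=5,interpolation=cv2.INTER_CUBIC))
E
```

```text
t 13.25 p [0.5341 0.0204 0.0002] alpha 83.61 f [ 0.2202 -0.7329  0.6368] tq [ 0.1101 -0.1153 -0.0029] w 15.76 pinang 114.2 r 0.1266
```

View pics/w13z.png

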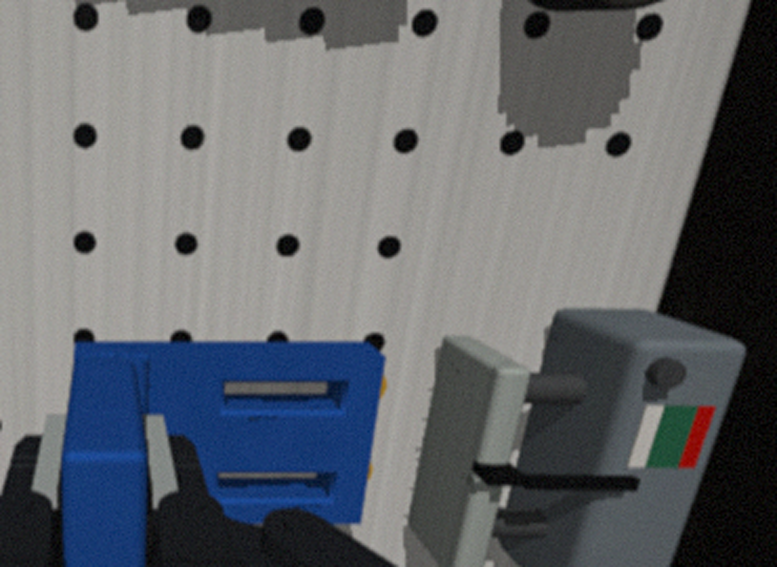

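View pics/t13z.png

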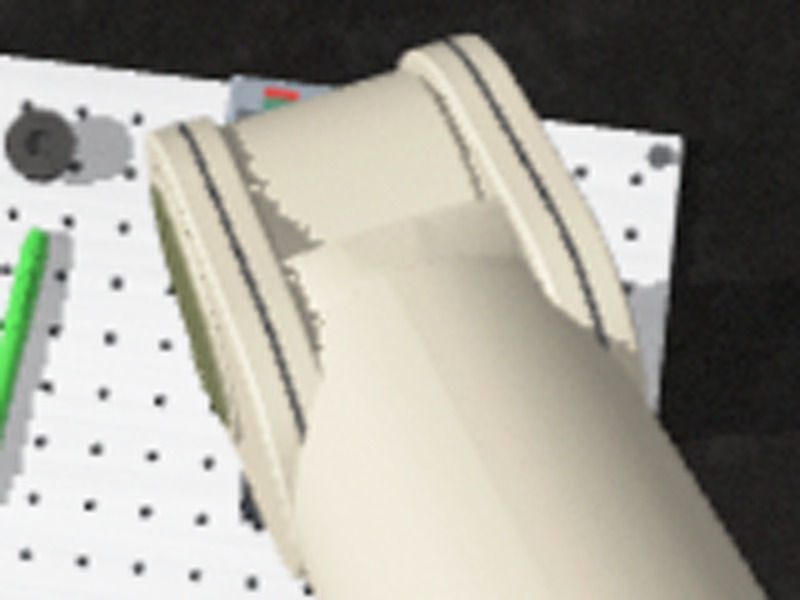

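```bash
python3 - <<'E'
from h import *
from workcell import manip
c=dict(np.load('c13.npz'));o=manip.get_obs();R=Rn.from_quat(o["ee_rot"])
im=cv2.imread('pics/w13.png');g=cv2.cvtColor(im,cv2.COLOR_BGR2GRAY)
# holes
p=cv2.SimpleBlobDetector_Params();p.filterByArea=True;p.minArea=25;p.maxArea=250;p.filterByCircularity=True;p.minCircularity=.7
k=[x.pt for x in cv2.SimpleBlobDetector_create(p).detect(g)]
H=np.array([unproj(c,x,.012)[:2] for x in k]);print(len(k))
# grid fit: yaw minimising residual with 20/25mm pitch
from scipy.spatial import cKDTree
d,_=cKDTree(H).query(H,k=2);print("pitch",np.median(d[:,1]))
pit=np.median(d[:,1])
vec=[]
for i in range(len(H)):
  for j in range(len(H)):
    v=H[j]-H[i]
    if i!=j and np.hypot(*v)<pit*5.5:
      a=np.arctan2(v[1],v[0]); a=(a+np.pi/4)%(np.pi/2)-np.pi/4
      if abs(a+.124)<.06 : vec.append((a,np.hypot(*v)))
vec=np.array(vec);print("yaw",np.average(vec[:,0],weights=vec[:,1]**2),np.degrees(np.average(vec[:,0],weights=vec[:,1]**2)),len(vec))
q=[.5545,.0143,-.1240]
print(np.array([inv2(q,h)*1e3 for h in H]).round(1).tolist())
A=lambda x,y:(270+(x+.5)/2.1-.5,40+(y+.5)/2.1-.5)
pts=[(.04,.025,.012),(.04,.025,0),(.04,-.025,.012),(-.04,.025,0)]
uv=[A(384,357),A(364,343),A(360,523),A(76,343)]
f,e,r=fit2d(c,pts,uv,.012);print("br",f,np.degrees(f[2]),e);print(r)
w=T2(f,(-.032,0));print("web in tool",R.inv().apply(np.r_[w,0]-o["position"]))
print("web in jig",inv2(q,w)*1e3, np.degrees(f[2]+.124), "by pos",inv2(q,o["position"])*1e3)
# stop left end corners, with yaw fixed
for uvp,xyz in [(A(443,338),(.07,.03,.014)),(A(498,373),(.07,.03,.04)),(A(528,376),(.078,.03,.04))]:
  print("stop corner jig",inv2(q,unproj(c,uvp,xyz[2]))*1e3,"exp",xyz)
E
```

```text
31
pitch 0.0264548357384492
yaw -0.12710543203783853 -7.282604808955067 256
[[-106.9, -25.7], [-53.8, 0.7], [-80.3, 0.8], [-106.8, 0.8], [-53.7, 27.2], [-80.2, 27.3], [-106.7, 27.3], [52.4, 53.4], [25.9, 53.4], [-0.6, 53.5], [-27.1, 53.6], [-53.6, 53.7], [-80.1, 53.7], [-106.6, 53.8], [105.3, 79.7], [78.9, 79.9], [52.4, 79.8], [25.9, 79.9], [-0.5, 80.0], [-27.1, 80.1], [-53.5, 80.2], [-80.1, 80.2], [-106.5, 80.3], [105.4, 106.1], [52.5, 106.3], [26.0, 106.4], [-0.4, 106.6], [-27.0, 106.7], [-53.4, 106.7], [-80.0, 106.7], [-106.4, 106.8]]
br [ 0.5651  0.0144 -0.1081] -6.195756041901113 1.0852682966261114
[[ 0.2572  0.198 ]
 [ 0.7471 -0.5271]
 [ 0.0654  0.5744]
 [-1.0853 -0.0194]]
web in tool [-0.0025 -0.0003  0.0002]
web in jig [-21.5106   0.8776] 0.908920617721095 by pos [-21.2765   3.4012]
stop corner jig [69.9497 29.0698] exp (0.07, 0.03, 0.014)
stop corner jig [68.9075 29.4746] exp (0.07, 0.03, 0.04)
stop corner jig [75.9801 28.8146] exp (0.078, 0.03, 0.04)
```

Call:
step_arm:
  motion:
    - [-0.3,3,0,0,0,0.5]
    - [-0.3,3,0,0,0,0.4]
    - [-0.2,3,0,0,0,0.2]
    - [-0.2,3,0,0,0,0]
    - [0,1.5,0,0,0,0]
    - [0,0,0,0,0,0]

```text
clock: 14.1
position: [0.5473, 0.0176, 0.0001]
ee_rot: [0.753, 0.658, -0.001, 0.002]
ft_force: [-0.7, 0.0, 0.9]
grip_width: 0.184
```

```bash
python3 - <<'E'
from h import *
o=st()
from workcell import manip
c=info('wrist');np.savez('c14.npz',**c)
im=manip.camera('wrist'); cv2.imwrite('pics/w14.png',im)
cv2.imwrite("pics/w14z.png",cv2.resize(im[160:340,280:580],None,fx=2.6,fy=2.6,interpolation=cv2.INTER_CUBIC))
im=manip.camera('scene');cv2.imwrite('pics/s14z.png',cv2.resize(im[130:230,260:400],None,fx=5.6,fy=5.6,interpolation=cv2.INTER_CUBIC))
q=[.5538,.0150,-.127]
print("TCP jig",inv2(q,o["position"])*1e3)
E
```

```text
t 14.1 p [0.5473 0.0176 0.0001] alpha 82.37 f [-0.7482  0.0426  0.9007] tq [0.1551 0.1616 0.066 ] w 15.69 pinang 108.93 r 0.1192
TCP jig [-6.7409  1.7651]
```

View pics/w14z.png

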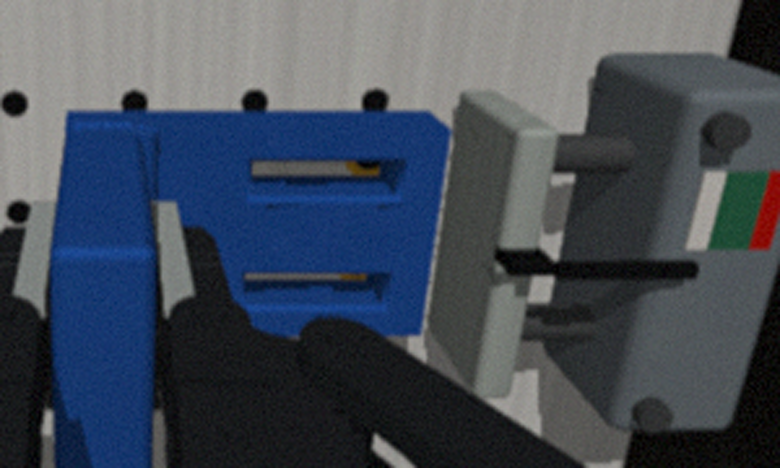

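View pics/s14z.png

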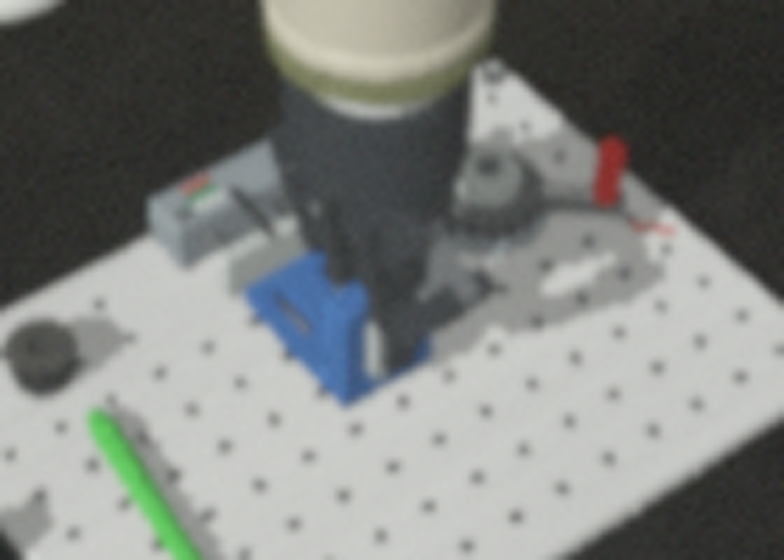

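```bash
python3 - <<'E'
from h import *
c=dict(np.load('c14.npz'))
q=[.5538,.0150,-.127]
A=lambda x,y:(280+(x+.5)/2.6-.5,160+(y+.5)/2.6-.5)
def J(x,y,z): return (inv2(q,unproj(c,A(x,y),z))*1e3).round(2)
print("stop bl",J(460,92,.014),"br",J(427,345,.014),"tl",J(520,131,.04),"tr",J(480,394,.04),"rtl",J(553,130,.04),"rtr",J(512,394,.04))
print("toe lt",J(450,130,.024),"lb",J(432,112,.012),"rt",J(420,333,.024),"rear lb",J(68,112,.012))
print("pointer base",J(508,262,.041),"tip",J(695,270,.043))
print("housing",J(695,98,.042),J(620,430,.042))
print("holes",[J(*h,.012) for h in [(14,104),(134,101),(255,101),(376,100)]])
im=cv2.imread('pics/w14.png')
p=cv2.SimpleBlobDetector_Params();p.filterByArea=True;p.minArea=25;p.maxArea=250;p.filterByCircularity=True;p.minCircularity=.7
k=[x.pt for x in cv2.SimpleBlobDetector_create(p).detect(cv2.cvtColor(im,cv2.COLOR_BGR2GRAY))]
print(np.array([inv2(q,unproj(c,x,.012))*1e3 for x in k]).round(1).tolist())
E
```

```text
stop bl [70.52 29.09] br [ 71.43 -35.47] tl [69.89 29.94] tr [ 71.07 -28.42] rtl [75.93 30.09] rtr [ 77.71 -28.46]
toe lt [64.71 24.12] lb [65.94 23.83] rt [ 64.5  -24.91] rear lb [-14.63  24.34]
pointer base [71.39  3.21] tip [106.27   2.42]
housing [98.99 36.81] [100.36 -36.  ]
holes [array([-26.5 ,  26.28]), array([-0.04, 26.81]), array([26.62, 26.64]), array([53.25, 26.71])]
[[-53.0, -26.6], [-79.5, -26.6], [-106.0, -26.6], [-106.0, -0.1], [-26.6, -0.1], [-53.0, -0.1], [-79.5, -0.1], [-106.0, 26.4], [-26.5, 26.4], [-53.0, 26.4], [-79.5, 26.4], [-52.9, 52.9], [-79.5, 52.9], [-105.9, 52.9], [26.4, 52.9], [0.0, 52.9], [-26.5, 52.9], [53.0, 52.9], [-105.9, 79.4], [-26.5, 79.4], [-53.0, 79.4], [-79.5, 79.5], [53.0, 79.4], [26.5, 79.4], [105.9, 79.4], [79.5, 79.5], [-53.0, 105.9], [-79.5, 105.9], [-105.9, 105.9], [-26.5, 106.0], [53.0, 105.9], [26.5, 105.9], [0.1, 106.1], [105.9, 105.9], [0.0, 79.4]]
```

Call:
step_arm:
  motion:
    - [0,2,0,0,0,-0.3]
    - [0,2,0,0,0,-0.2]
    - [0,2,0,0,0,0]
    - [0,2,0,0,0,0]

```text
clock: 14.7
position: [0.5549, 0.0166, 0.0001]
ee_rot: [0.749, 0.662, -0.002, 0.001]
ft_force: [-5.3, 0.5, 5.3]
grip_width: 0.18
```

```bash
cat >> h.py <<'E'
def sj():
    o=st(); q=[.5538,.0150,-.127]; R=np.array([[np.cos(q[2]),np.sin(q[2])],[-np.sin(q[2]),np.cos(q[2])]])
    print("TCP jig mm",(inv2(q,o["position"])*1e3).round(2),"toe~",(inv2(q,o["position"])*1e3)[0].round(2)+71.7,"F jig",(R@o["ft_force"][:2]).round(2))
E
python3 -c "
from h import *
sj()"
```

```text
t 14.7 p [0.5549 0.0166 0.0001] alpha 82.91 f [-5.2793  0.5029  5.3189] tq [ 0.211   1.0248 -0.003 ] w 15.37 pinang 105.57 r 0.116
TCP jig mm [0.85 1.73] toe~ 72.55 F jig [-5.3  -0.17]
```

Call:
step_arm:
  motion:
    - [0,1.5,0,0,0,0]
    - [0,1.5,0,0,0,0]
    - [0,1.5,0,0,0,0]
    - [0,0,0,0,0,0]

```text
clock: 15.2
position: [0.5571, 0.0163, 0.0005]
ee_rot: [0.749, 0.662, -0.004, -0.0]
ft_force: [-2.9, 0.5, 2.4]
grip_width: 0.181
```

```bash
python3 - <<'E'
from h import *
sj()
from workcell import manip
c=info('wrist');np.savez('c15.npz',**c)
im=manip.camera('wrist'); cv2.imwrite('pics/w15.png',im)
cv2.imwrite("pics/w15z.png",cv2.resize(im[160:340,280:580],None,fx=2.6,fy=2.6,interpolation=cv2.INTER_CUBIC))
E
```

```text
t 15.2 p [0.5571 0.0163 0.0005] alpha 82.91 f [-2.8797  0.4532  2.3849] tq [ 0.2061  0.2488 -0.1213] w 15.46 pinang 104.54 r 0.1151
TCP jig mm [3.11 1.73] toe~ 74.81 F jig [-2.91  0.08]
```

View pics/w15z.png

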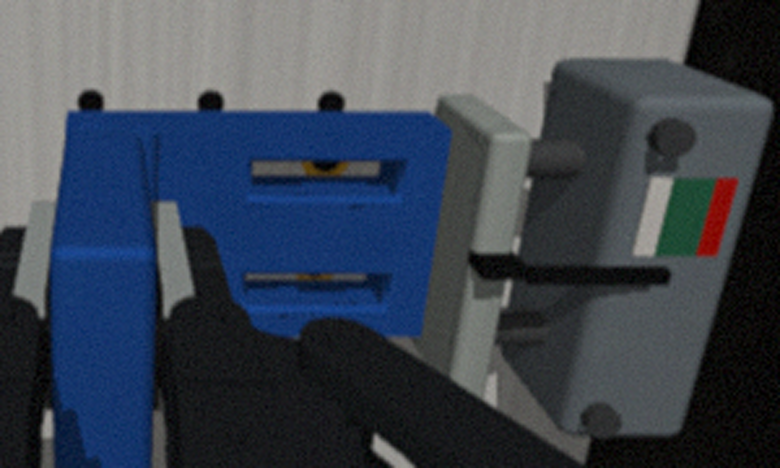

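```bash
cat >> h.py <<'E'
def tilt():
    from workcell import manip
    R=Rn.from_quat(manip.get_obs()["ee_rot"]).as_matrix()
    # error rotation vector in tool frame to be tool-down: rotvec about tool x,y
    z=R.T@np.array([0,0,-1.]); print("tilt corr deg about tool x,y:",np.degrees(np.array([-z[1],z[0]])).round(2))
E
python3 -c "
from h import *
sj();tilt()"
```

```text
t 15.25 p [0.5571 0.0164 0.0005] alpha 82.91 f [-4.4253 -0.0205  4.7235] tq [ 0.1449  0.6943 -0.1241] w 15.71 pinang 104.54 r 0.1151
TCP jig mm [3.09 1.76] toe~ 74.79 F jig [-4.39 -0.58]
tilt corr deg about tool x,y: [-0.32  0.33]
```

Call:
step_arm:
  motion:
    - [0,2,0.3,0,0,0]
    - [0,2,0.3,0,0,0]
    - [0,2,0.3,0,0,0]

```text
clock: 15.62
position: [0.5597, 0.0159, 0.0008]
ee_rot: [0.749, 0.662, -0.007, -0.002]
ft_force: [-15.7, 1.0, 18.0]
grip_width: 0.179
```

```bash
python3 -c "
from h import *
sj();tilt()"
```

```text
t 15.62 p [0.5597 0.0159 0.0008] alpha 82.92 f [-15.7438   1.0457  17.988 ] tq [ 0.1312  2.4984 -0.1631] w 15.26 pinang 103.33 r 0.1141
TCP jig mm [5.72 1.68] toe~ 77.42 F jig [-15.75  -0.96]
tilt corr deg about tool x,y: [-0.72  0.45]
```

Call:
step_arm:
  motion:
    - [0,0.7,-0.4,-0.5,0.3,0]
    - [0,0.7,-0.2,-0.4,0.2,0]

```text
clock: 15.88
position: [0.5588, 0.0162, 0.0003]
ee_rot: [0.749, 0.662, -0.0, -0.001]
ft_force: [-5.7, 1.3, 0.4]
grip_width: 0.184
```

```bash
python3 -c "
from h import *
sj();tilt()"
```

```text
t 15.88 p [0.5588 0.0162 0.0003] alpha 82.95 f [-5.7498  1.2727  0.4491] tq [ 0.1423  0.9702 -0.0582] w 15.74 pinang 103.75 r 0.1146
TCP jig mm [4.77 1.82] toe~ 76.47 F jig [-5.86  0.53]
tilt corr deg about tool x,y: [-0.08 -0.03]
```

Call:
step_arm:
  motion:
    - [0,1.3,0,-0.2,0,0]
    - [0,1.3,0,-0.2,0,0]
    - [0,1.3,0,-0.2,0,0]

```text
clock: 16.25
position: [0.5588, 0.0161, 0.0001]
ee_rot: [0.749, 0.662, 0.0, 0.001]
ft_force: [-10.1, 1.1, 10.7]
grip_width: 0.181
```

```bash
python3 - <<'E'
from h import *
sj();tilt()
from workcell import manip
c=info('wrist');np.savez('c16.npz',**c)
im=manip.camera('wrist'); cv2.imwrite('pics/w16.png',im)
cv2.imwrite("pics/w16z.png",cv2.resize(im[160:340,280:580],None,fx=2.6,fy=2.6,interpolation=cv2.INTER_CUBIC))
sj()
E
```

```text
t 16.25 p [0.5588 0.0161 0.0001] alpha 82.98 f [-10.1367   1.1198  10.677 ] tq [ 0.1675  2.0548 -0.0902] w 15.45 pinang 103.73 r 0.1145
TCP jig mm [4.83 1.77] toe~ 76.53 F jig [-10.2   -0.17]
tilt corr deg about tool x,y: [0.09 0.08]
t 16.3 p [0.5588 0.0161 0.0001] alpha 82.98 f [-10.2553  -0.3426  10.7012] tq [ 0.1546  1.9976 -0.0676] w 15.81 pinang 103.73 r 0.1145
TCP jig mm [4.84 1.76] toe~ 76.54 F jig [-10.13  -1.64]
```

View pics/w16z.png

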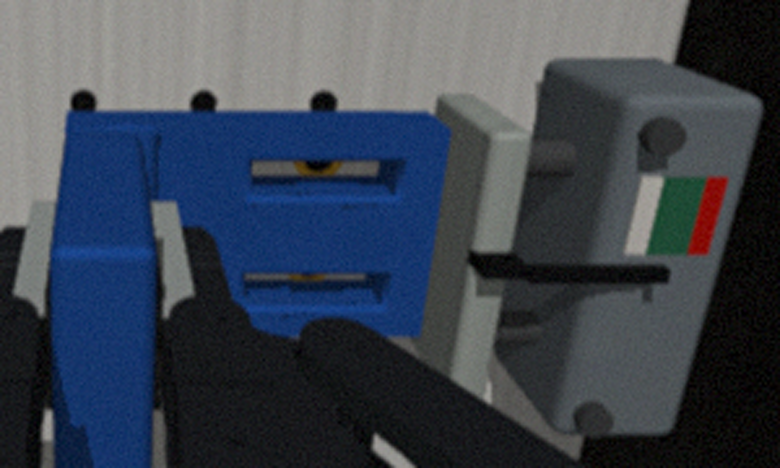

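Call:
step_arm:
  motion:
    - [0,1.5,-0.2,-0.2,0,0]
    - [0,1.5,-0.15,-0.2,0,0]

```text
clock: 16.55
position: [0.5589, 0.016, 0.0001]
ee_rot: [0.749, 0.662, -0.0, 0.002]
ft_force: [-10.1, 0.2, 9.9]
grip_width: 0.18
```

```bash
python3 -c "
from h import *
sj();tilt()"
```

```text
t 16.55 p [0.5589 0.016  0.0001] alpha 82.98 f [-10.1218   0.2226   9.9054] tq [ 0.2513  2.2033 -0.0984] w 15.38 pinang 103.73 r 0.1144
TCP jig mm [4.88 1.67] toe~ 76.58 F jig [-10.07  -1.06]
tilt corr deg about tool x,y: [0.15 0.15]
```

Call:
step_arm:
  motion:
    - [0,1.8,-0.4,0,0,0]
    - [0,1.8,-0.4,0,0,0]

```text
clock: 16.8
position: [0.5588, 0.016, 0.0003]
ee_rot: [0.749, 0.663, -0.003, -0.0]
ft_force: [-12.4, 0.5, 11.2]
grip_width: 0.185
```

```bash
python3 -c "
from h import *
sj();tilt()"
```

```text
t 16.8 p [0.5588 0.016  0.0003] alpha 82.99 f [-12.3741   0.5142  11.2477] tq [ 0.2233  2.0372 -0.1332] w 15.8 pinang 103.75 r 0.1144
TCP jig mm [4.85 1.61] toe~ 76.55 F jig [-12.34  -1.06]
tilt corr deg about tool x,y: [-0.27  0.23]
```

Call:
step_arm:
  motion:
    - [0,1.2,-0.9,-0.1,0,0]

```text
clock: 16.92
position: [0.5588, 0.016, 0.0006]
ee_rot: [0.749, 0.663, -0.003, -0.001]
ft_force: [-4.6, 0.7, -0.7]
grip_width: 0.184
```

```bash
python3 -c "
from h import *
sj();tilt()"
```

```text
t 16.93 p [0.5588 0.016  0.0006] alpha 83.0 f [-4.6271  0.7031 -0.6826] tq [ 0.3496  1.0766 -0.1209] w 15.75 pinang 103.78 r 0.1144
TCP jig mm [4.79 1.62] toe~ 76.49000000000001 F jig [-4.68  0.11]
tilt corr deg about tool x,y: [-0.32  0.25]
```

Call:
step_arm:
  motion:
    - [0,2.2,-0.8,-0.3,0.2,0]
    - [0,2.2,-0.8,-0.2,0.1,0]

```text
clock: 17.18
position: [0.5593, 0.0161, 0.0005]
ee_rot: [0.749, 0.663, -0.001, -0.002]
ft_force: [-10.5, 2.1, 4.7]
grip_width: 0.187
```

```bash
python3 -c "
from h import *
sj();tilt()"
```

```text
t 17.18 p [0.5593 0.0161 0.0005] alpha 83.03 f [-10.4702   2.1452   4.6924] tq [ 0.231   1.7387 -0.1029] w 15.95 pinang 103.49 r 0.1143
TCP jig mm [5.36 1.76] toe~ 77.06 F jig [-10.66   0.8 ]
tilt corr deg about tool x,y: [-0.26 -0.01]
```

Call:
step_arm:
  motion:
    - [0,2.4,-1.1,-0.3,0,0.2]
    - [0,2.4,-1,-0.3,0,0.2]

```text
clock: 17.42
position: [0.5598, 0.0163, 0.0004]
ee_rot: [0.751, 0.661, -0.001, -0.001]
ft_force: [-8.5, 2.7, 2.5]
grip_width: 0.181
```

```bash
python3 - <<'E'
from h import *
sj();tilt()
from workcell import manip
c=info('wrist');np.savez('c17.npz',**c)
im=manip.camera('wrist'); cv2.imwrite('pics/w17.png',im)
cv2.imwrite("pics/w17z.png",cv2.resize(im[160:340,280:580],None,fx=2.6,fy=2.6,interpolation=cv2.INTER_CUBIC))
sj()
E
```

```text
t 17.43 p [0.5598 0.0163 0.0004] alpha 82.69 f [-8.4592  2.6543  2.5057] tq [0.3344 1.7995 0.0471] w 15.48 pinang 103.22 r 0.1144
TCP jig mm [5.82 2.03] toe~ 77.52000000000001 F jig [-8.73  1.56]
tilt corr deg about tool x,y: [-0.16  0.04]
t 17.48 p [0.5598 0.0163 0.0004] alpha 82.68 f [-8.9333  1.8189  1.9924] tq [0.3188 1.7573 0.0693] w 15.56 pinang 103.22 r 0.1144
TCP jig mm [5.83 2.02] toe~ 77.53 F jig [-9.09  0.67]
```

View pics/w17z.png

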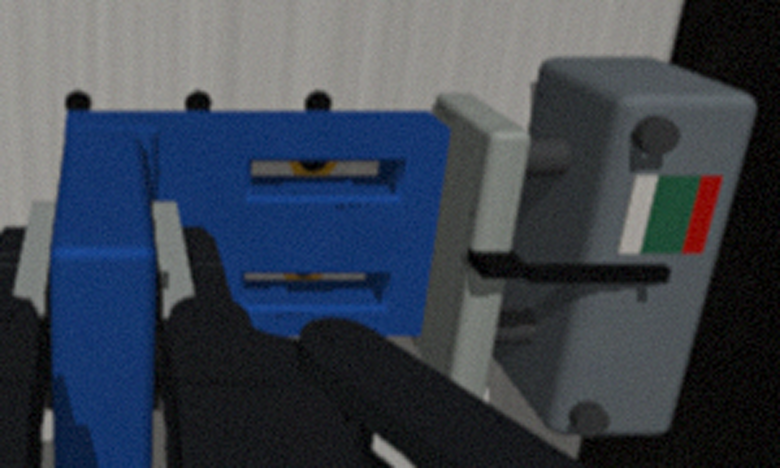

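Call:
step_arm:
  motion:
    - [0,2.5,-1,-0.2,0,0]
    - [0,2.5,-1,-0.2,0,0]

```text
clock: 17.73
position: [0.5602, 0.0161, 0.0005]
ee_rot: [0.75, 0.661, -0.002, -0.001]
ft_force: [-9.8, 1.0, 5.5]
grip_width: 0.179
```

```bash
python3 - <<'E'
from h import *
sj();tilt()
from workcell import manip
c=info('wrist');np.savez('c18.npz',**c)
im=manip.camera('wrist'); cv2.imwrite('pics/w18.png',im)
cv2.imwrite("pics/w18z.png",cv2.resize(im[160:340,280:580],None,fx=2.6,fy=2.6,interpolation=cv2.INTER_CUBIC))
for i in range(4): manip.camera('top')
sj()
im=manip.camera('scene');cv2.imwrite('pics/s18z.png',cv2.resize(im[120:240,250:410],None,fx=5,fy=5,interpolation=cv2.INTER_CUBIC))
E
```

```text
t 17.73 p [0.5602 0.0161 0.0005] alpha 82.74 f [-9.8025  0.9665  5.5283] tq [ 0.2134  1.9816 -0.0044] w 15.31 pinang 103.03 r 0.1142
TCP jig mm [6.25 1.95] toe~ 77.95 F jig [-9.85 -0.28]
tilt corr deg about tool x,y: [-0.28  0.13]
t 17.98 p [0.5603 0.0161 0.0005] alpha 82.73 f [-10.0294   1.1434   4.2134] tq [ 0.2653  1.9234 -0.0067] w 15.66 pinang 103.01 r 0.1142
TCP jig mm [6.29 1.96] toe~ 77.99000000000001 F jig [-10.09  -0.14]
```

View pics/w18z.png

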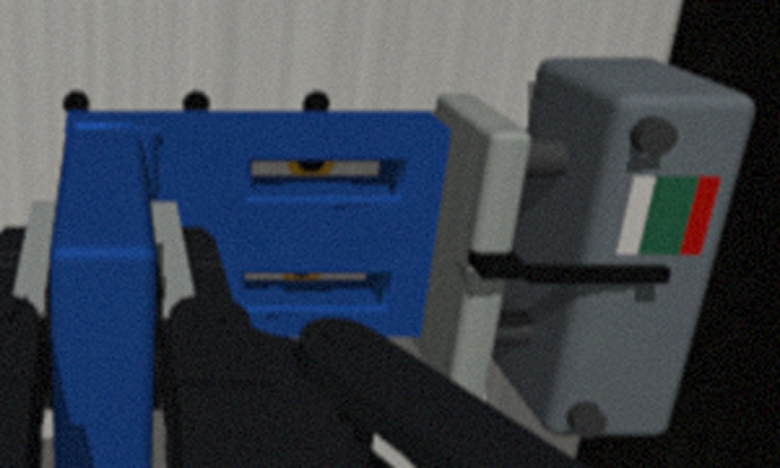

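View pics/s18z.png

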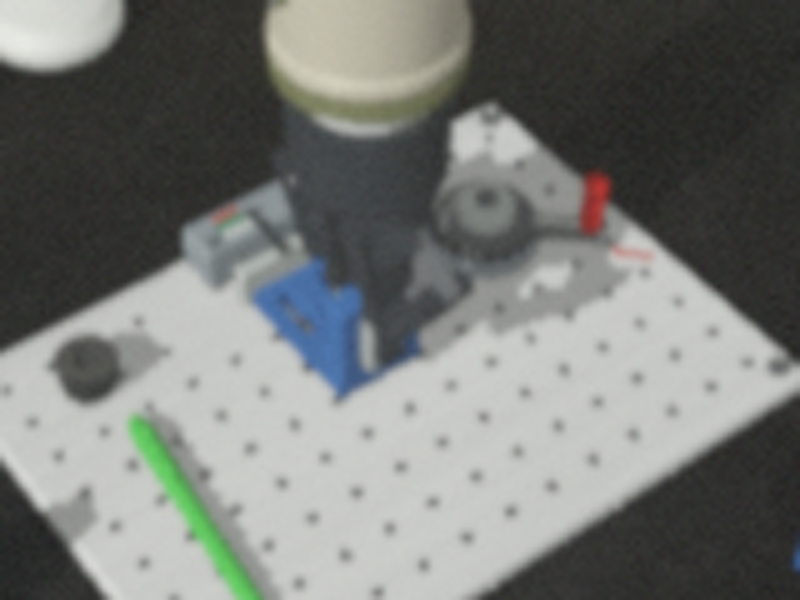

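```bash
python3 -c "
from h import *
from workcell import manip
print(manip.hand_in())
sj()"
```

```text
the job is handed in; nothing more can be done
None
the job is handed in; nothing more can be done
```

I swung the collar lever to the red mark and then pressed the middle-sized blue bracket, toe first, against the sprung stop. I handed the job in at about 18 s, still holding it pressed. No verdict was reported.

**Collar:** the white line points at the red mark to within about 0.5° in the wrist view taken after release. I did not touch it again.

**Press on the stop:**
- **Travel:** by arm position it was about 8.0 mm, so about 8 N, and steady over the last 0.25 s. The black pointer was in the green band; reading it by eye gave about 7 mm in the frame before the last 0.5 mm push. It never neared the red band's end.
- **Force:** the wrist read about 10 N along the push. I put the extra 2 N down to the bracket rubbing on the plate. During the adjustment the wrist force briefly reached about 16 N along the push and 18 N downward, because the tool was pressing down; I then eased it.
- **Alignment:** the bracket was square by the tool angle (82.73° against about 82.72°) and looked parallel to the plate's hole rows. It may sit about 1 mm right of centre, and the tool is tipped 0.3°, with the heel perhaps a fraction of a millimetre up.

**Disagreement:** the real fingertips lie about 33 mm behind the reported TCP. My first pinch therefore closed above the red pin without touching it, and I set the heights from the camera views after that.

The marker and bung did not appear to have moved in the last scene view. I did not recheck the rest of the bench at the end.

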